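Take the larger beaker off the drying peg and seat it in the caddy

ROBOT

A 6-joint arm with a two-finger parallel gripper is mounted at the origin on a cart in front of the work surface, level with it; the furniture and walls round the work are solid. World frame = base frame: x ahead of the robot, y to its left, z up, the work surface at z = 0. Lengths are in m, angles in degrees, forces in N, time in s.
With the tool pointing down it reaches from about 0.35 to 0.875 m from the base axis. Payload 4.2 kg.
Tool frame: the origin (TCP) lies between the finger pads; the fingertips stand 8 mm ahead of it and the grasp point (between the pads) lies 11 mm behind it; x points along the fingers, y is the direction in which the jaws open and shut, and the axes are right-handed (so a half turn about x gives the same grasp; the last joint's range is limited). The gripper opens to 87 mm and grips with 3 to 60 N. Pads are 19 mm wide; open, the fingers measure 117 mm over their backs; the gripper's body (75 mm by 190 mm) begins 51 mm behind the grasp point.
Start: joints at [-61.1, 22.042, 0.453, 0, -68.411, -14.817], TCP at [0.152, -0.606, 0.231] pointing down, gripper open.
Joint ranges: [-179.83, 179.83], [-69.29, 118.12], [-61.27, 80.66], [-181.25, 117.63], [-171.15, -9.14], [-177.46, 177.46]. Speed limits (degrees/s): [159.86, 159.86, 180, 180, 180, 180].

INTERFACE

Orientations are given as a 3x3 rotation matrix whose columns are the frame's x, y, z axes.
In Python, from station import r gives the robot as it stands. The module is installed in compiled form; this text tells all that it offers.
- The arm moves only by the tool move_arm, never from a script. Its argument "increments" is one flat list of numbers, 7 for each row, row after row: the turn, a rotation vector about the tool's x, y, z in degrees, then the shift along the tool's x, y, z in m, then the finger opening in m, from 0 to 0.087. A call has 1 to 12 rows; each row is the pose to reach, as a shift and turn from the pose commanded when the call began, along the tool's axes at that moment; what a row does not reach only later rows make up. A row lasts 1/12 s, in which the tool goes at most 41.7 mm and 7.16 degrees, less where a joint would pass 70% of its speed; a pose out of reach is approached as far as the arm can. A call with a gripper value outside its range is refused whole. The fingers move at their own pace and stop on an object; the grip force is fixed at half the most. Time passes only in rows, so rows that repeat a pose let the fingers close. It gives the time, the measured TCP pose, the force and the opening at its end, in the units of the state.
- r.sense(): the state, without advancing time (a new reading comes with each control period).
- r.capture(name): name is "side" or "top" or "wrist"; returns the picture (420x560x3 uint8, red, green, blue); there is no depth.
- r.calibration(name): a dict with "fx", "fy", "cx", "cy" (pixels), "rvec" (rotation vector, rad) and "tvec" (3), from world to camera coordinates, as OpenCV has them; the wrist camera has in their place "tool_from_camera" (4x4, takes a point from camera to tool coordinates, whose origin is the TCP and whose axes are the tool frame's). Camera axes: x right, y down, z forward; pixel columns grow to the right and rows downward; lengths in m; the calibration is good to about 2 mm. A picture is of the moment at which its call begins: read the wrist's pose just before it. calibration takes no time and is no camera call.
- r.finish_job(): hands the job in, once; it reports no verdict.
The state is a dict: "time_s": time; "joints": joint angles; "joint_velocities": joint speeds; "effort": joint torques, N m; "tcp_pos": TCP position; "ee_rot": TCP orientation; "wrist_force": force on the tool from outside, world axes, zero at the start; "moment": the same for the moment, N m; "gripper_width": opening from 0.0 (shut) to 1.0 (fully open).
Only numpy, scipy, OpenCV 4.12 (cv2) and the standard library are available. Lean on these libraries where they do the work, as an engineer would, in place of code of your own. Each camera call takes 0.05 s, during which the arm holds its last target.

TASK

Two dry glass beakers hang upside down on the leaning pegs of the drying rack. Lift the larger one straight up along its peg until it is clear without forcing it, turn it level with its mouth still down, and lower it gently into the wide round pocket of the grey caddy until it just rests on the sprung pad inside, not pushing the pad down more than about 2 mm. Let go only then, without dropping it, and leave the smaller beaker on its peg and everything else where it is.

Things in the scene. Friction and masses are not known exactly. Their poses are not given: they have to be found in the camera images.
- large_beaker: The larger glass beaker: 72 mm tall, 52 mm across the base widening to 58 mm at the lip, wall 3 mm, about 75 g; hangs mouth down on either of the two pegs. Origin: centre of the outside of its base (the upper end while it hangs). z runs from base to mouth: down along the peg while hanging, straight down when seated. Grip it round the body within 40 mm of the base.
- large_beaker_mouth (a point): Centre of the larger beaker's mouth, in the plane of its lip, 72 mm from the base along its z axis.
- small_beaker: The smaller glass beaker, 60 mm tall, 50 mm across the lip, on the other peg. Same axes (origin at the centre of its base, z to its mouth). It stays on its peg.
- rack: Drying rack, fixed: white foot with two white pegs on a grey sloping plate; foot 170 x 250 mm on the worktop. Origin: centre of its underside; -x is its front, y along the row of pegs.
- plate: The rack's sloping plate, 130 x 250 x 6 mm. Origin: centre of its upper face, 62 mm above the worktop; z square to it, along the pegs, leaning 38 degrees from vertical to the rack's front; y along the row. Pegs at x = 0, y = +60 and -60 mm, 80 mm long, with a 28 mm wide head and a 28 mm collar 30-38 mm up; beakers hang on them loosely, and are clear once the mouth is over 80 mm from the plate.
- caddy: Grey storage block, 90 x 180 x 42 mm, fixed. Origin: centre of its underside; y along its length. It has two round pockets: a wide one, 62 mm across, centred at y = +40 mm, and a narrow one, 54 mm across, at y = -45 mm.
- wide_pocket (a point): Centre of the wide pocket's mouth, in the caddy's top face 42 mm above the worktop; its edge has a 1.5 mm chamfer. The floor is a dark rubber pad on a soft spring, set to a different height each time, 5 to 25 mm below the top face; that height is not reported, so feel for it.
- pad (a joint): How far the sprung pad in the wide pocket is pushed down from wherever it stands, in m: 0 free, 0.006 at its stop; about 1.5 N a millimetre.
- sample_bottle: White screw-cap sample bottle, 41 mm across, 74 mm tall; origin at the centre of its underside. A bystander.
- petri: Petri dish, 57 mm across, 12 mm high; origin at the centre of its underside. A bystander.
- bench_timer: White bench timer, 58 x 62 x 20 mm; origin at the centre of its underside. A bystander.

How it is judged:
By the outcome, as a careful person would: the job done as asked, in the order asked, and still so for the second after the job is handed in, with the robot touching nothing.
It also fails if it takes over 51 s, if anything falls off the work surface, if the arm or the gripper's body presses on something with over 40 N, if the wrist force passes 120 N, or if a joint passes its speed limit or range.

## Working session

There is one attempt and no reset: what is moved stays moved. The work goes in short steps, Python scripts to look and compute and a tool call to move; the robot and the scene stay as the last step left them, time stands still between calls to the robot, and variables do not carry over. Pictures are saved under pics/ and viewed, and the job is handed in when it is done.

Besides the shell and the picture viewer there is one more tool, called after "Emit:" in YAML: its name, and indented under it one key for each argument. move_arm: Moves the arm, as the interface text tells. Its arguments: {"type":"object","properties":{"increments":{"type":"array","items":{"type":"number"}}},"required":["increments"]}

```bash
mkdir -p pics; ls
python3 - <<'E'
from station import r
import cv2
s=r.sense();print(s)
for n in("side","top","wrist"):
    im=r.capture(n);cv2.imwrite(f"pics/{n}0.png",im[:,:,::-1]);print(n,r.calibration(n))
E
```

```text
pics
{'time_s': 0.0, 'joints': array([-6.10989284e+01,  2.20931564e+01,  3.79625274e-01, -2.95390372e-02,
       -6.84101039e+01, -1.48156187e+01]), 'joint_velocities': array([ 0.01360989,  0.02798361,  0.04066968,  0.01918651, -0.141321  ,
        0.05512681]), 'effort': array([ 1.09109274e-03, -3.90661490e+01,  1.87407517e+01,  4.21961546e+00,
        1.10187146e-02, -2.04375765e-04]), 'tcp_pos': array([ 0.15197723, -0.60564237,  0.22943186]), 'ee_rot': array([[-6.23179246e-04, -2.43183564e-01,  9.69980085e-01],
       [ 2.12073505e-03,  9.69977771e-01,  2.43184346e-01],
       [-9.99997557e-01,  2.20861820e-03, -8.87421094e-05]]), 'wrist_force': array([-0.12197241,  0.37542006,  0.03329094]), 'moment': array([-0.01228434, -0.02855186,  0.01076297]), 'gripper_width': 1.0021488061183674}
side {'fx': 513.6275628804719, 'fy': 513.6275628804719, 'cx': 268.90264800348547, 'cy': 213.605826063627, 'rvec': array([ 1.64809428, -1.30853402,  0.87642549]), 'tvec': array([-0.21934151,  0.31284299,  0.85650774])}
top {'fx': 466.89600993702993, 'fy': 466.89600993702993, 'cx': 289.5590743597852, 'cy': 209.84334872055172, 'rvec': array([ 2.01833385, -2.18742133,  0.25322152]), 'tvec': array([-0.06333069,  0.5519801 ,  1.29169496])}
wrist {'fx': 325.2210085606842, 'fy': 325.2210085606842, 'cx': 278.56812040769904, 'cy': 200.22966205694343, 'tool_from_camera': array([[-3.74743948e-04, -2.93884431e-01,  9.55840887e-01,
        -1.53301532e-01],
       [ 9.99999821e-01,  3.35345590e-04,  4.95162674e-04,
        -1.11124777e-03],
       [-4.66057626e-04,  9.55840901e-01,  2.93884252e-01,
        -8.07263120e-02],
       [ 0.00000000e+00,  0.00000000e+00,  0.00000000e+00,
         1.00000000e+00]])}
```

View pics/side0.png

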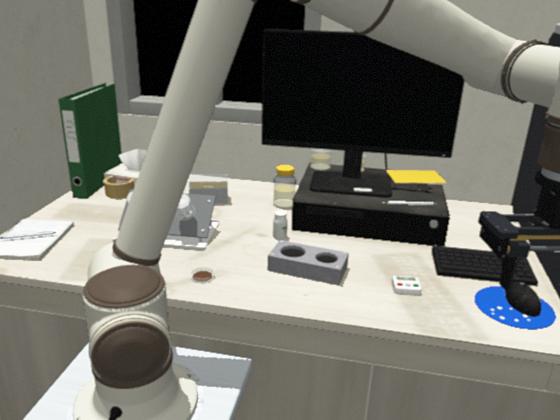

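View pics/top0.png

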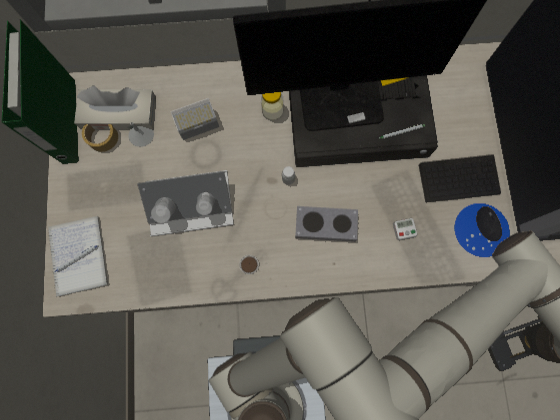

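View pics/wrist0.png

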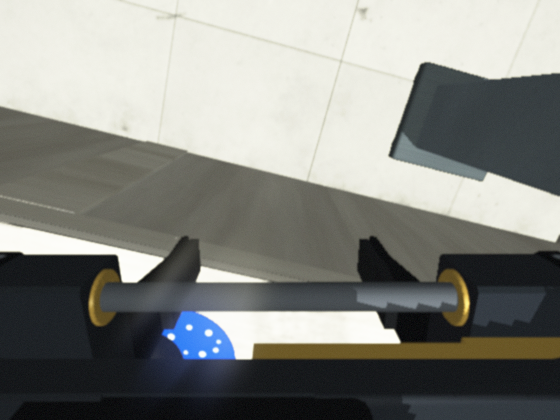

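The rack is at top-view (188,205) with the two beakers at about (162,208) and (205,203). The caddy is at (327,224), with its wide pocket to the left at (313,222). I'll enlarge these.

```bash
python3 - <<'E'
import cv2
t=cv2.imread("pics/top0.png");s=cv2.imread("pics/side0.png")
cv2.imwrite("pics/tA.png",cv2.resize(t[165:245,130:240],None,fx=7,fy=7,interpolation=2))
cv2.imwrite("pics/tB.png",cv2.resize(t[195:255,280:380],None,fx=8,fy=8,interpolation=2))
cv2.imwrite("pics/sA.png",cv2.resize(s[180:260,110:220],None,fx=7,fy=7,interpolation=2))
E
cat > h.py <<'E'
import numpy as np,cv2
from station import r
def cam(n):
    c=r.calibration(n);R=cv2.Rodrigues(c['rvec'])[0];return c,R,np.array(c['tvec'])
def ray(n,u,v,s=None):
    if n=='wrist':
        c=r.calibration(n);T=c['tool_from_camera'];s=s or r.sense()
        d=np.array([(u-c['cx'])/c['fx'],(v-c['cy'])/c['fy'],1.])
        E=s['ee_rot'];return s['tcp_pos']+E@T[:3,3],E@T[:3,:3]@d
    c,R,t=cam(n);d=np.array([(u-c['cx'])/c['fx'],(v-c['cy'])/c['fy'],1.])
    return -R.T@t,R.T@d
def atz(n,u,v,z,s=None):
    o,d=ray(n,u,v,s);return o+d*(z-o[2])/d[2]
def proj(n,P,s=None):
    P=np.atleast_2d(P)
    if n=='wrist':
        c=r.calibration(n);T=c['tool_from_camera'];s=s or r.sense()
        q=(P-s['tcp_pos'])@s['ee_rot'];q=(q-T[:3,3])@T[:3,:3]
    else:
        c,R,t=cam(n);q=P@R.T+t
    return np.c_[c['fx']*q[:,0]/q[:,2]+c['cx'],c['fy']*q[:,1]/q[:,2]+c['cy']]
E
```

```text
(no output)
```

View pics/tA.png

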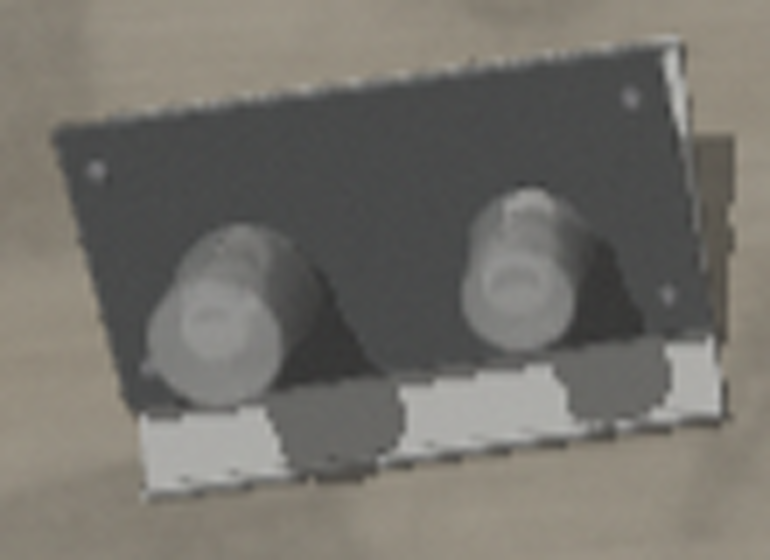

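View pics/tB.png

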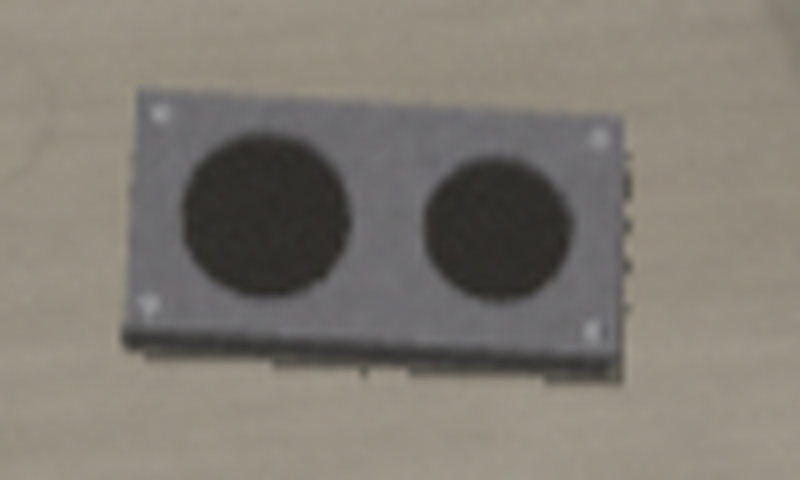

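View pics/sA.png

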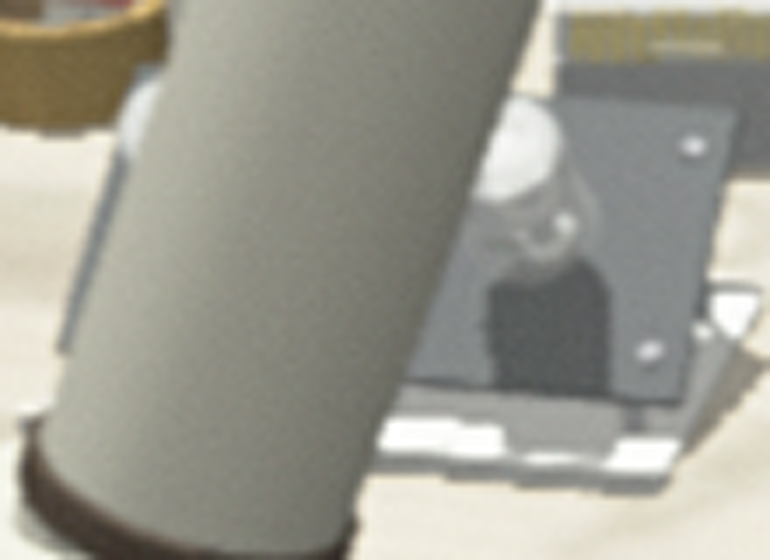

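```bash
cat >> h.py <<'E'
from scipy.optimize import least_squares
a=np.deg2rad(38)
def Rz(t): return np.array([[np.cos(t),-np.sin(t),0],[np.sin(t),np.cos(t),0],[0,0,1]])
Ry=np.array([[np.cos(a),0,-np.sin(a)],[0,1,0],[np.sin(a),0,np.cos(a)]])
def plate(p): return Rz(p[2])@Ry,np.array([p[0],p[1],.062])
def fit(local,obs,z,Rb,x0):
    # obs: list of (cam,u,v,state)
    def f(p):
        P=np.array(local)@(Rz(p[2])@Rb).T+[p[0],p[1],z]
        return np.concatenate([proj(o[0],P[i],o[3] if len(o)>3 else None)[0]-o[1:3] for i,o in enumerate(obs)])
    s=least_squares(f,x0,loss='soft_l1');return s.x,f(s.x)
E
python3 - <<'E'
from h import *
P=lambda x,y:('top',130+x/7-.5+.07,165+y/7-.5+.07)
loc=[(.065,.125,0),(.065,-.125,0),(-.065,-.125,0),(-.065,.125,0)]
p,e=fit(loc,[P(55,130),P(682,38),P(712,335),P(135,412)],.062,Ry,[.7,.3,.1]);print("plate",p,np.rad2deg(p[2]),e.round(1))
R,o=plate(p)
B=o+R@[0,.06,.09];print(proj('top',B),B, R[:,2])
for n,b in(('L',(218,335)),('S',(518,290))):
  for z in(.1,.13):print(n,atz(*P(*b),z))
C=lambda x,y:('top',280+x/8-.44,195+y/8-.44)
loc=[(.045,.09,0),(.045,-.09,0),(-.045,-.09,0),(-.045,.09,0),(0,.04,0),(0,-.045,0)]
p,e=fit(loc,[C(138,90),C(622,118),C(618,357),C(127,332),C(266,215),C(498,228)],.042,np.eye(3),[.7,-.1,0]);print("caddy",p,np.rad2deg(p[2]),e.round(1))
print("pocket",Rz(p[2])@[0,.04,0]+[p[0],p[1],.042])
E
```

```text
plate [0.60597568 0.19092665 0.06075014] 3.480726631724241 [ 0.4 -0.2 -2.1  1.2  1.  -0.6 -0.2 -0.1]
[[160.64198318 213.51758609]] [0.5470256  0.2474519  0.13292097] [-0.61452575 -0.03737852  0.78801075]
L [0.55830003 0.25584627 0.1       ]
L [0.55081369 0.24797007 0.13      ]
S [0.56726689 0.13475677 0.1       ]
S [0.55957096 0.12971098 0.13      ]
caddy [ 0.50382047 -0.21289816 -0.13445321] -7.703601598055549 [-0.2  0.1  0.2 -0.2  0.1 -0.  -0.3 -0.2  0.1  0.2  0.1  0.1]
pocket [ 0.50918241 -0.17325916  0.042     ]
```

```bash
cat >> h.py <<'E'
from scipy.spatial.transform import Rotation as Ro
def go(pos,rot,s=None):
    s=s or r.sense();E=s['ee_rot']
    rv=np.rad2deg(Ro.from_matrix(E.T@rot).as_rotvec());d=E.T@(np.array(pos)-s['tcp_pos'])
    print("turn",rv.round(2),"shift",d.round(4),"rows>=",max(np.linalg.norm(rv)/7.16,np.linalg.norm(d)/.0417).round(1))
def down(yaw): # tool y direction at yaw from world y; tool z forward
    c,s=np.cos(yaw),np.sin(yaw);return np.array([[0,-s,c],[0,c,s],[-1,0,0]],float)
E
python3 - <<'E'
from h import *
go([.588,-.165,.17],down(-.134))
E
```

```text
turn [ 2.175e+01 -2.000e-02 -9.000e-02] shift [0.0602 0.3214 0.5301] rows>= 14.9
```

Emit:
move_arm:
  increments: [21.75,0,0,0.06,0.321,0.53,0.087,21.75,0,0,0.06,0.321,0.53,0.087,21.75,0,0,0.06,0.321,0.53,0.087,21.75,0,0,0.06,0.321,0.53,0.087,21.75,0,0,0.06,0.321,0.53,0.087,21.75,0,0,0.06,0.321,0.53,0.087,21.75,0,0,0.06,0.321,0.53,0.087,21.75,0,0,0.06,0.321,0.53,0.087,21.75,0,0,0.06,0.321,0.53,0.087,21.75,0,0,0.06,0.321,0.53,0.087,21.75,0,0,0.06,0.321,0.53,0.087,21.75,0,0,0.06,0.321,0.53,0.087]

```text
time_s: 1.15
tcp_pos: [0.4978, -0.2563, 0.1829]
ee_rot: [[-0.0, 0.133, 0.991], [0.0, 0.991, -0.133], [-1.0, 0.0, -0.0]]
wrist_force: [0.8, -1.0, -0.3]
gripper_width: 1.002
```

Run:
```python
from h import *
print(r.sense()['time_s'],r.sense()['tcp_pos']);go([.588,-.165,.17],down(-.134))
```

```text
1.15 [ 0.49776042 -0.25630134  0.18290582]
turn [ 0.03 -0.01 -0.  ] shift [0.0129 0.1025 0.0773] rows>= 3.1
```

Emit:
move_arm:
  increments: [0,0,0,0.012,0.1,0.077,0.087,0,0,0,0.012,0.1,0.077,0.087,0,0,0,0.012,0.1,0.077,0.087,0,0,0,0.012,0.1,0.077,0.087,0,0,0,0.012,0.1,0.077,0.087,0,0,0,0.012,0.1,0.077,0.087]

```text
time_s: 1.65
tcp_pos: [0.5861, -0.169, 0.1705]
ee_rot: [[-0.002, 0.133, 0.991], [0.0, 0.991, -0.133], [-1.0, -0.0, -0.002]]
wrist_force: [0.3, -0.0, 0.1]
gripper_width: 1.001
```

Run:
```python
from h import *
import pickle
s=r.sense();im=r.capture('wrist');pickle.dump(s,open('s1.pkl','wb'));cv2.imwrite('pics/w1.png',im[:,:,::-1])
print(s['tcp_pos'],s['joint_velocities'].round(1),r.sense()['tcp_pos'])
p=[0.50382047,-0.21289816,-0.13445];print(proj('wrist',np.array([[.045,.09,0],[.045,-.09,0],[-.045,-.09,0],[-.045,.09,0],[0,.04,0],[0,-.045,0]])@Rz(p[2]).T+[p[0],p[1],.042],s).round(1))
im=r.capture('top');cv2.imwrite('pics/top1.png',im[:,:,::-1])
im=r.capture('side');cv2.imwrite('pics/side1.png',im[:,:,::-1])
```

```text
[ 0.58605894 -0.16902874  0.1704965 ] [-1.5 -1.1 -0.6  0.1  0.  -0.1] [ 0.5857037  -0.16969626  0.17085604]
[[320.2 160.2]
 [114.1 159.8]
 [ 97.5  47. ]
 [324.6  47.5]
 [262.3 106.4]
 [160.2 106.3]]
```

View pics/w1.png

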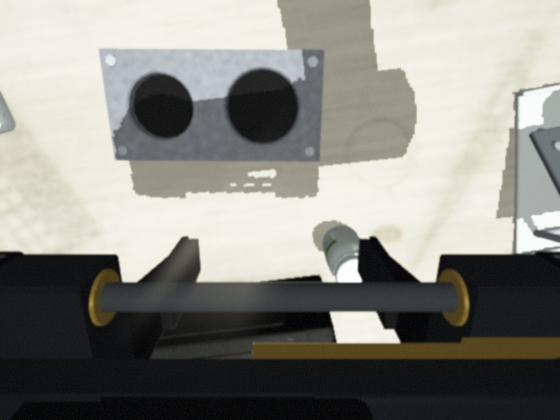

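View pics/side1.png

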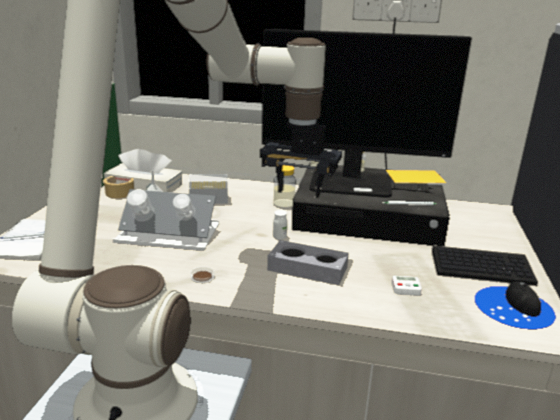

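The wrist view shows the caddy with its wide pocket at (262,105), against a prediction from the top camera of (262,106), so they agree to about 1–2 mm. The side view now shows both beakers unobstructed. I'll crop both.

Run:
```python
import cv2
t=cv2.imread("pics/w1.png");s=cv2.imread("pics/side1.png")
cv2.imwrite("pics/wB.png",cv2.resize(t[40:170,90:335],None,fx=3.2,fy=3.2,interpolation=2))
cv2.imwrite("pics/sA1.png",cv2.resize(s[180:255,108:223],None,fx=7,fy=7,interpolation=2)[:,:800])
cv2.imwrite("pics/sB1.png",cv2.resize(s[235:290,260:360],None,fx=8,fy=8,interpolation=2))
```

```text
(no output)
```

View pics/wB.png

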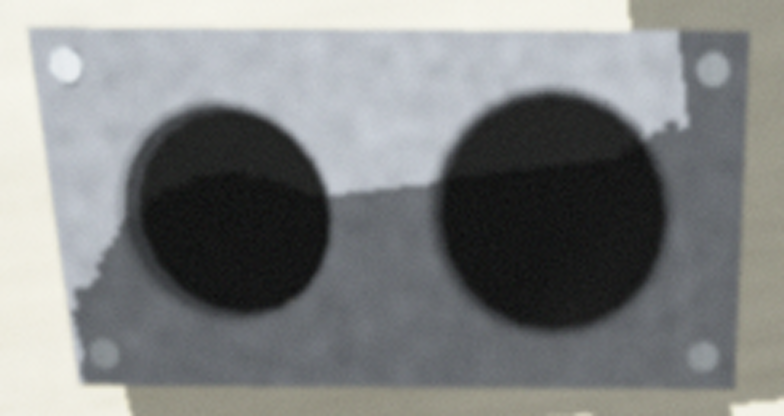

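View pics/sA1.png

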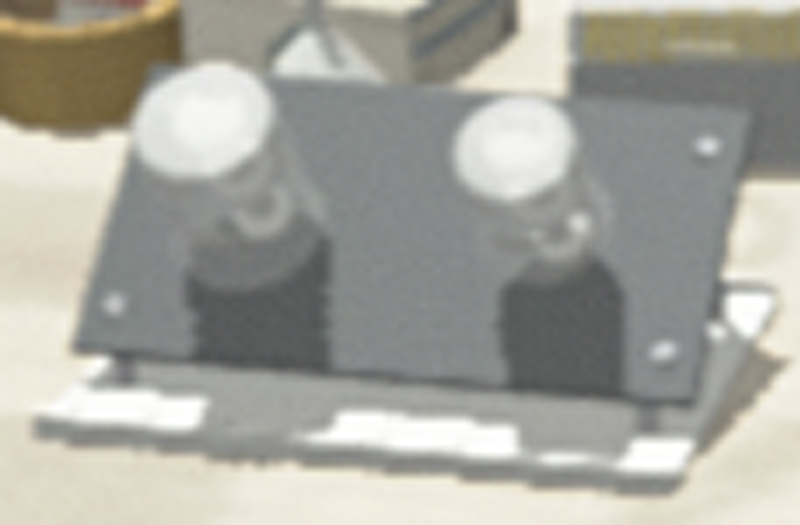

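View pics/sB1.png

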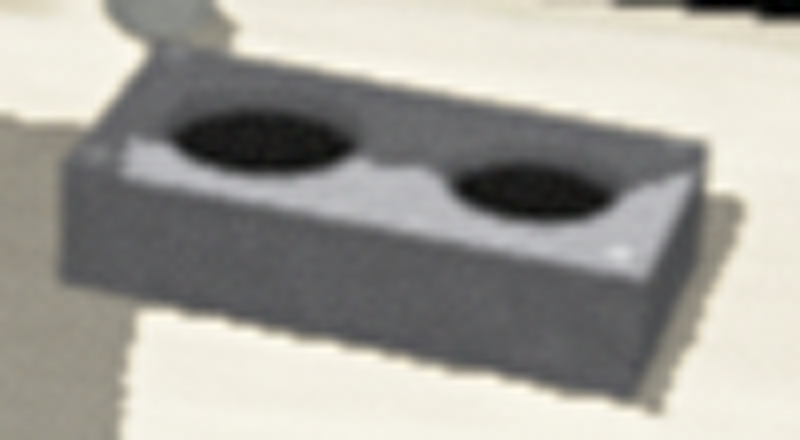

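Run:
```python
from h import *
import pickle
s1=pickle.load(open('s1.pkl','rb'))
P=lambda x,y:('top',130+x/7-.43,165+y/7-.43)
S=lambda x,y:('side',108+x/7-.43,180+y/7-.43)
loc=[(.065,.125,0),(.065,-.125,0),(-.065,-.125,0),(-.065,.125,0)]
A=[P(55,130),P(664,42),P(712,335),P(135,412)];B=[S(150,65),S(748,110),S(697,400),S(75,348)]
for n,l,ob in(('top',loc,A),('side',loc,B),('both',loc*2,A+B)):
  p,e=fit(l,ob,.062,Ry,[.7,.3,.1]);print(n,p,np.rad2deg(p[2]),e.round(1))
R,o=plate(p)
def tri(a,b):
  o1,d1=ray(*a);o2,d2=ray(*b);M=np.c_[d1,-d2];t=np.linalg.lstsq(M,o2-o1,rcond=None)[0];x=o1+d1*t[0];y=o2+d2*t[1];return (x+y)/2,np.linalg.norm(x-y)
for a,b in((P(216,340),S(204,121)),(P(518,296),S(515,147))):
  x,g=tri(a,b);print(x,g,'in plate',R.T@(x-o))
W=lambda x,y:('wrist',90+x/3.2-.35,40+y/3.2-.35,s1)
C=lambda x,y:('top',280+x/8-.44,195+y/8-.44)
D=lambda x,y:('side',260+x/8-.44,235+y/8-.44)
k=[(.045,.09,0),(.045,-.09,0),(-.045,-.09,0),(-.045,.09,0),(0,.04,0)]
t=[C(138,90),C(622,118),C(618,357),C(127,332),C(266,215)]
w=[W(735,388),W(82,383),W(30,30),W(750,32),W(553,210)]
d=[D(170,45),D(706,143),D(648,275),D(68,157),D(265,141)]
for n,l,ob in(('top',k,t),('wrist',k,w),('side',k,d),('all',k*3,t+w+d)):
  p,e=fit(l,ob,.042,np.eye(3),[.5,-.2,-.1]);print(n,p,np.rad2deg(p[2]),e.round(1),"pocket",Rz(p[2])@[0,.04,0]+[p[0],p[1],.042])
```

```text
top [0.60595548 0.19217312 0.06306524] 3.613371873279079 [-0.  -0.   0.   0.6  0.6 -0.7 -0.6  0.1]
side [0.6096642 0.1965281 0.0805485] 4.6150890009286885 [ 0.  -0.3  0.9 -0.5  0.   0.1 -1.   0.2]
both [0.60637986 0.1935686  0.06723039] 3.8520175099047105 [-0.6  0.  -0.6  0.3  0.2 -0.9 -0.9  0.1  0.9  0.   1.7  0.3  0.3  1.
 -0.5  0.5]
[0.54998221 0.25105176 0.12426909] 0.0016032073649079365 in plate [-0.00296182  0.06114208  0.08133463]
[0.55853986 0.13153539 0.12358556] 0.0013768822787651608 in plate [-0.00298135 -0.05867919  0.08048248]
top [ 0.50372794 -0.21292852 -0.13497583] -7.733545651588291 [-0.1  0.1  0.3 -0.2  0.1  0.  -0.3 -0.2  0.1  0.2] pocket [ 0.50911059 -0.17329234  0.042     ]
wrist [ 0.50462258 -0.21280666 -0.13532434] -7.753513531878657 [ 1.   0.2 -0.9  1.3 -1.1 -1.   0.9 -1.   0.1  2.2] pocket [ 0.51001905 -0.17317236  0.042     ]
side [ 0.5071091  -0.21271672 -0.14269453] -8.175794339850759 [-0.9 -0.7  1.1 -0.  -0.   0.6 -0.4  0.8  0.3 -1.5] pocket [ 0.51279753 -0.17312327  0.042     ]
all [ 0.50455868 -0.21282889 -0.13556447] -7.767271781148318 [-0.2 -0.2  0.2 -0.4  0.  -0.2 -0.4 -0.5  0.  -0.   0.9  0.2 -1.   1.2
 -1.2 -1.1  0.8 -1.   0.   2.1 -1.2 -0.2  1.   0.3  0.1  1.  -0.6  1.4
  0.2 -1. ] pocket [ 0.50996466 -0.17319588  0.042     ]
```

```bash
cat >> h.py <<'E'
PL=[.6064,.1935,.067]
Rp,op=plate(PL)
Gr=np.c_[-Rp[:,2],Rp[:,1],Rp[:,0]]   # tool x down the peg, y along row, z up plate
assert abs(np.linalg.det(Gr)-1)<1e-6
E
python3 - <<'E'
from h import *
go(op+Rp@[-.002,.06,.24],Gr);print(op+Rp@[-.002,.06,.24],Gr)
E
```

```text
turn [-11.17 -37.87   3.85] shift [-0.0785  0.3921 -0.1868] rows>= 10.6
[0.45338329 0.24336743 0.24989126] [[ 0.61428014 -0.06694988  0.78624273]
 [ 0.04121846  0.99775634  0.05275723]
 [-0.78801075  0.          0.61566148]]
```

Emit:
move_arm:
  increments: [-11.2,-37.9,3.85,-0.0785,0.392,-0.187,0.087,-11.2,-37.9,3.85,-0.0785,0.392,-0.187,0.087,-11.2,-37.9,3.85,-0.0785,0.392,-0.187,0.087,-11.2,-37.9,3.85,-0.0785,0.392,-0.187,0.087,-11.2,-37.9,3.85,-0.0785,0.392,-0.187,0.087,-11.2,-37.9,3.85,-0.0785,0.392,-0.187,0.087,-11.2,-37.9,3.85,-0.0785,0.392,-0.187,0.087,-11.2,-37.9,3.85,-0.0785,0.392,-0.187,0.087,-11.2,-37.9,3.85,-0.0785,0.392,-0.187,0.087,-11.2,-37.9,3.85,-0.0785,0.392,-0.187,0.087,-11.2,-37.9,3.85,-0.0785,0.392,-0.187,0.087,-11.2,-37.9,3.85,-0.0785,0.392,-0.187,0.087]

```text
time_s: 2.8
tcp_pos: [0.4794, 0.1629, 0.274]
ee_rot: [[0.596, -0.073, 0.8], [0.043, 0.997, 0.059], [-0.802, -0.001, 0.597]]
wrist_force: [1.5, 0.1, 0.6]
gripper_width: 1.002
```

Run:
```python
from h import *
import pickle
r.capture('top')
s=r.sense();im=r.capture('wrist');pickle.dump(s,open('s2.pkl','wb'));cv2.imwrite('pics/w2.png',im[:,:,::-1])
print(s['time_s'],s['tcp_pos'],s['joint_velocities'].round(1));go(op+Rp@[-.002,.06,.24],Gr,s)
L=np.array([[.065,.125,0],[.065,-.125,0],[-.065,-.125,0],[-.065,.125,0],[-.002,.06,.083],[-.002,-.06,.083]])
print(proj('wrist',L@Rp.T+op,s).round(1))
```

```text
2.85 [0.47904186 0.17468136 0.27787343] [-9.2  0.7 -0.1 10.8 11.3  0.1]
turn [ 1.03 -0.99 -1.09] shift [ 0.011   0.0706 -0.0323] rows>= 1.9
[[379.2 197.9]
 [185.3 195.6]
 [178.5  88.3]
 [390.6  92.5]
 [347.7 154.7]
 [226.1 152.8]]
```

View pics/w2.png

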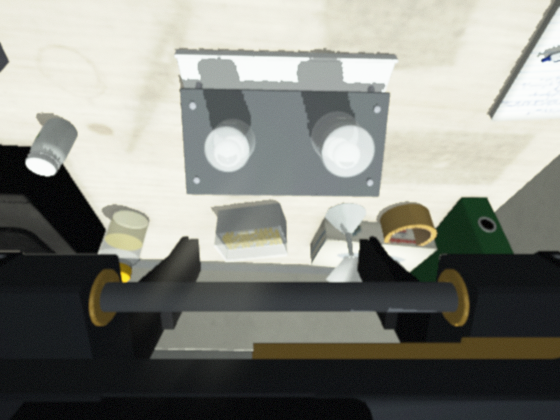

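The wrist view shows the plate corners at (186,195), (380,196), (180,90) and (390,93), all within 2 px of the prediction. The larger base is at (349,151) against a predicted (348,155), so it hangs a few mm further downhill. Next I'll line up with it.

Run:
```python
from h import *
s=r.sense();print(s['time_s'],s['tcp_pos'],s['joint_velocities'].round(1));go(op+Rp@[-.005,.06,.17],Gr,s)
```

```text
2.9 [0.47990053 0.17247759 0.27724714] [-7.5  0.5 -3.   1.4  1.3  0.1]
turn [ 0.96 -0.98 -1.01] shift [ 0.0801  0.0717 -0.0344] rows>= 2.7
```

Emit:
move_arm:
  increments: [1,-1,-1,0.02,0.072,-0.034,0.087,1,-1,-1,0.04,0.072,-0.034,0.087,1,-1,-1,0.06,0.072,-0.034,0.087,1,-1,-1,0.08,0.072,-0.034,0.087,1,-1,-1,0.08,0.072,-0.034,0.087,1,-1,-1,0.08,0.072,-0.034,0.087,1,-1,-1,0.08,0.072,-0.034,0.087]

```text
time_s: 3.48
tcp_pos: [0.5146, 0.2182, 0.2518]
ee_rot: [[0.554, -0.075, 0.829], [0.036, 0.997, 0.066], [-0.832, -0.006, 0.555]]
wrist_force: [-0.6, -0.4, 0.3]
gripper_width: 1.001
```

Run:
```python
from h import *
import pickle
s=r.sense();im=r.capture('wrist');pickle.dump(s,open('s3.pkl','wb'));cv2.imwrite('pics/w3.png',im[:,:,::-1])
print(s['time_s'],s['tcp_pos'],s['joint_velocities'].round(1));go(op+Rp@[-.005,.06,.17],Gr,s)
L=np.array([[.065,.125,0],[.065,-.125,0],[-.065,-.125,0],[-.065,.125,0],[-.005,.06,.083],[-.005,-.06,.083]])
print(proj('wrist',L@Rp.T+op,s).round(1))
im=r.capture('side');cv2.imwrite('pics/side3.png',im[:,:,::-1])
```

```text
3.4833 [0.51463717 0.21821556 0.25180131] [-0.   1.6  0.8  0.1  1.  -0. ]
turn [ 0.58 -4.26  0.02] shift [ 0.0386  0.0297 -0.048 ] rows>= 1.6
[[360.9 205.9]
 [143.6 203.7]
 [133.5  84.5]
 [369.   87.1]
 [314.4 148.8]
 [173.8 147.3]]
```

View pics/w3.png

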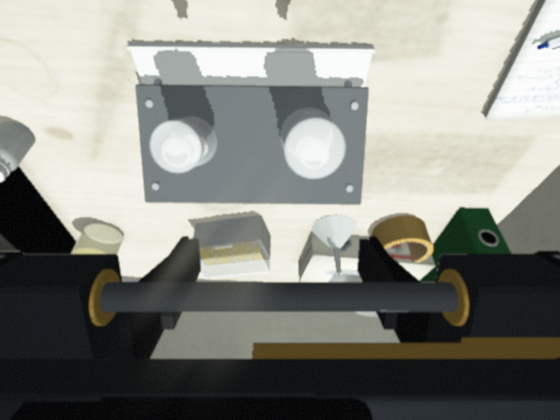

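Run:
```python
from h import *
s=r.sense();print(s['time_s'],s['joints'].round(1),s['joint_velocities'].round(1));go(op+Rp@[-.005,.06,.17],Gr,s)
```

```text
3.5833 [  43.4    1.6  -46.5   56.2  -25.2 -177.4] [ 0.5 -0.6  0.  -0.  -0.1  0. ]
turn [ 0.62 -4.23 -0.03] shift [ 0.039   0.0292 -0.0479] rows>= 1.6
```

Joint 6 is at its limit (−177.4°). I'll use the equivalent half-turned grasp, which turns the tool −180° about x.

Emit:
move_arm:
  increments: [-7,0,0,0,0,0,0.087,-14,0,0,0,0,0,0.087,-21,0,0,0,0,0,0.087,-28,0,0,0,0,0,0.087,-35,0,0,0,0,0,0.087,-42,0,0,0,0,0,0.087,-49,0,0,0,0,0,0.087,-56,0,0,0,0,0,0.087,-63,0,0,0,0,0,0.087,-70,0,0,0,0,0,0.087,-77,0,0,0,0,0,0.087,-84,0,0,0,0,0,0.087]

```text
time_s: 4.58
tcp_pos: [0.5139, 0.2192, 0.2528]
ee_rot: [[0.555, -0.832, 0.005], [0.039, 0.032, 0.999], [-0.831, -0.554, 0.05]]
wrist_force: [0.6, 0.2, 0.5]
gripper_width: 1.001
```

```bash
cat >> h.py <<'E'
Gh=np.c_[-Rp[:,2],-Rp[:,1],-Rp[:,0]]
def st():
    s=r.sense();print(s['time_s'],s['tcp_pos'].round(4),'j',s['joints'].round(1),'v',s['joint_velocities'].round(1),'plate',(Rp.T@(s['tcp_pos']-op)).round(4),'F',s['wrist_force'].round(2),s['gripper_width']);return s
E
python3 - <<'E'
from h import *
s=st();go(op+Rp@[-.005,.06,.19],Gh,s)
E
```

```text
4.5833 [0.5139 0.2192 0.2528] j [ 43.5   1.5 -46.5  56.2 -25.2 -93.1] v [ 0.   0.  -0.1  0.  -0.  83.2] plate [0.0461 0.0318 0.2061] F [0.61 0.22 0.52] 1.0012491006944944
turn [-94.96   3.24  -3.41] shift [0.0198 0.0521 0.0237] rows>= 13.3
```

Emit:
move_arm:
  increments: [-7,0,0,0,0,0,0.087,-14,0,0,0,0,0,0.087,-21,0,0,0,0,0,0.087,-28,0,0,0,0,0,0.087,-35,0,0,0,0,0,0.087,-42,0,0,0,0,0,0.087,-49,0,0,0,0,0,0.087,-56,0,0,0,0,0,0.087,-63,0,0,0,0,0,0.087,-70,0,0,0,0,0,0.087,-77,0,0,0,0,0,0.087,-84,0,0,0,0,0,0.087]

```text
time_s: 5.58
tcp_pos: [0.514, 0.2192, 0.2528]
ee_rot: [[0.555, -0.092, -0.827], [0.039, -0.99, 0.136], [-0.831, -0.107, -0.546]]
wrist_force: [-0.4, -0.3, 0.2]
gripper_width: 1.001
```

Run:
```python
from h import *
r.capture('top')
s=st();go(op+Rp@[-.005,.06,.19],Gh,s)
```

```text
5.6333 [0.514  0.2193 0.2528] j [ 43.5   1.5 -46.5  56.2 -25.2  -8.8] v [  0.    0.1  -0.   -0.1  -0.1 -17.1] plate [0.0461 0.0319 0.206 ] F [-0.05  0.41  0.76] 1.000403554176821
turn [-10.76   4.17  -0.31] shift [ 0.0198 -0.0183  0.0542] rows>= 1.6
```

Emit:
move_arm:
  increments: [-5,2,0,0.005,-0.009,0.027,0.087,-10.5,4.2,0,0.01,-0.018,0.054,0.087,-10.5,4.2,0,0.015,-0.018,0.054,0.087,-10.5,4.2,0,0.02,-0.018,0.054,0.087,-10.5,4.2,0,0.02,-0.018,0.054,0.087,-10.5,4.2,0,0.02,-0.018,0.054,0.087]

```text
time_s: 6.13
tcp_pos: [0.4829, 0.2441, 0.2082]
ee_rot: [[0.614, 0.047, -0.788], [0.032, -0.999, -0.034], [-0.789, -0.004, -0.615]]
wrist_force: [0.3, -0.7, 0.6]
gripper_width: 1.002
```

Run:
```python
from h import *
s=r.sense();im=r.capture('wrist');cv2.imwrite('pics/w4.png',im[:,:,::-1])
L=np.array([[.065,.125,0],[.065,-.125,0],[-.065,-.125,0],[-.065,.125,0],[-.005,.06,.083],[-.005,-.06,.083]])
print(proj('wrist',L@Rp.T+op,s).round(1))
s=st();go(op+Rp@[-.005,.06,.19],Gh,s)
```

```text
[[209.5 113. ]
 [455.5 108.2]
 [439.1 227.2]
 [218.8 231.7]
 [274.9 202.1]
 [418.4 199.2]]
6.1833 [0.4833 0.2449 0.209 ] j [ 34.8   2.8 -56.3  97.8 -19.1 -34.7] v [ 1.  -0.2  1.3  0.   0.4 -0. ] plate [-0.0035  0.0595  0.1893] F [-0.07 -0.11 -0.27] 0.9985171529959199
turn [-1.09  0.   -0.46] shift [-0.0007 -0.0005  0.0015] rows>= 0.2
```

View pics/w4.png

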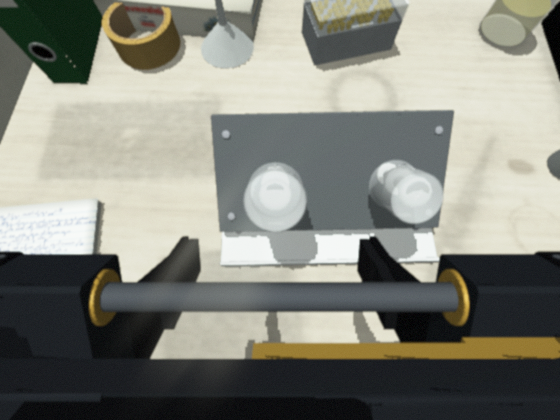

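Emit:
move_arm:
  increments: [-1,0,0,0.022,0,0,0.087,-1,0,0,0.044,0,0,0.087,-1,0,0,0.066,0,0,0.087,-1,0,0,0.088,0,0,0.087,-1,0,0,0.088,0,0,0.087,-1,0,0,0.088,0,0,0.087]

```text
time_s: 6.68
tcp_pos: [0.537, 0.259, 0.1572]
ee_rot: [[0.597, 0.049, -0.801], [0.009, -0.998, -0.055], [-0.802, 0.025, -0.596]]
wrist_force: [-1.0, -0.1, 0.4]
gripper_width: 0.999
```

Run:
```python
from h import *
s=r.sense();im=r.capture('wrist');cv2.imwrite('pics/w5.png',im[:,:,::-1])
L=np.array([[.065,.125,0],[.065,-.125,0],[-.065,-.125,0],[-.065,.125,0],[-.0035,.06,.083],[-.0035,-.06,.083]])
print(proj('wrist',L@Rp.T+op,s).round(1))
s=st();go(op+Rp@[-.0035,.06,.052],Gh,s)
```

```text
[[204.2 127.2]
 [511.2 126.8]
 [479.7 266.9]
 [214.1 270.6]
 [291.4 252.1]
 [479.  249.8]]
6.7333 [0.5363 0.2589 0.1573] j [ 25.9  12.3 -51.5 117.4 -16.5 -46.5] v [ 0.  -1.2 -1.1  0.8  0.1 -0.1] plate [0.007  0.0699 0.1155] F [-0.19  0.42 -0.39] 1.002546744537339
turn [ 0.12  1.38 -1.73] shift [0.064 0.008 0.009] rows>= 1.6
```

View pics/w5.png

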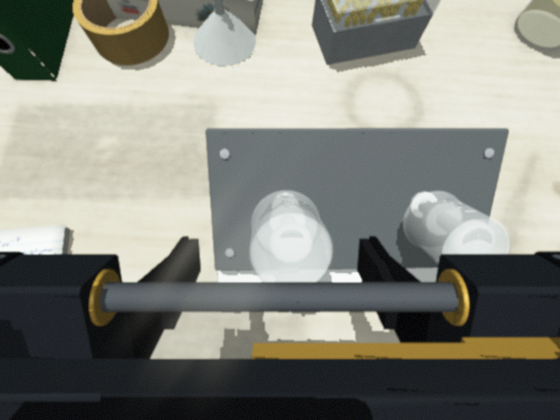

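Joint 4 has hit its limit with the tool exactly along the peg. I'll keep the jaws along the row but hold the tool 15° nearer vertical than the peg, which is equivalent about the jaw axis.

```bash
cat >> h.py <<'E'
b=np.deg2rad(15)
tp=np.array([-np.sin(b),0,-np.cos(b)])
G15=Rp@np.c_[tp,[0,-1,0],np.cross(tp,[0,-1,0])]
gp=np.array([-.0035,.06,.063])
def tcpg(g,back=0): return op+Rp@(np.array(g)+tp*(.011-back))
E
python3 - <<'E'
from h import *
s=st();print(G15.round(3));go(tcpg(gp,.07),G15,s);print(Rp.T@(tcpg(gp,.07)-op))
E
```

```text
6.7333 [0.5363 0.2589 0.1573] j [ 25.9  12.3 -51.5 117.4 -16.5 -46.5] v [ 0.  -1.2 -1.1  0.8  0.1 -0.1] plate [0.007  0.0699 0.1155] F [-0.19  0.42 -0.39] 1.002546744537339
[[ 0.39   0.067 -0.918]
 [ 0.026 -0.998 -0.062]
 [-0.921  0.    -0.391]]
turn [ -0.11 -13.62  -1.74] shift [-0.0043  0.0101 -0.0046] rows>= 1.9
[0.01177032 0.06       0.11998962]
```

Emit:
move_arm:
  increments: [0,-4,-0.5,-0.01,0.003,-0.001,0.087,0,-8,-1,-0.015,0.006,-0.002,0.087,0,-13.6,-1.7,-0.02,0.01,-0.0046,0.087,0,-13.6,-1.7,-0.02,0.01,-0.0046,0.087,0,-13.6,-1.7,-0.02,0.01,-0.0046,0.087,0,-13.6,-1.7,-0.02,0.01,-0.0046,0.087,0,-13.6,-1.7,-0.02,0.01,-0.0046,0.087,0,-13.6,-1.7,-0.02,0.01,-0.0046,0.087]

```text
time_s: 7.4
tcp_pos: [0.5267, 0.2493, 0.1768]
ee_rot: [[0.388, 0.066, -0.919], [0.029, -0.998, -0.06], [-0.921, -0.003, -0.389]]
wrist_force: [1.5, -1.7, 1.3]
gripper_width: 1.001
```

Run:
```python
from h import *
s=r.sense();im=r.capture('wrist');cv2.imwrite('pics/w6.png',im[:,:,::-1])
L=np.array([[.065,.125,0],[.065,-.125,0],[-.065,-.125,0],[-.065,.125,0],[-.0035,.06,.083],[-.0035,-.06,.083]])
print(proj('wrist',L@Rp.T+op,s).round(1))
s=st();go(tcpg(gp,.07),G15,s);go(tcpg(gp),G15,s)
```

```text
[[196.8  91.3]
 [513.3  90.7]
 [463.7 223.6]
 [214.5 223.7]
 [278.9 223.3]
 [453.6 223.2]]
7.45 [0.526  0.2501 0.1762] j [ 46.5  11.8 -37.6  34.  -27.4  18.5] v [ -2.2   0.2  -4.3  22.4   3.7 -18.3] plate [0.0101 0.0618 0.1371] F [0.01 0.78 0.27] 1.001598992759553
turn [-0.29  0.29  0.3 ] shift [ 0.016   0.0019 -0.0062] rows>= 0.4
turn [-0.29  0.29  0.3 ] shift [ 0.086   0.0022 -0.0065] rows>= 2.1
```

View pics/w6.png

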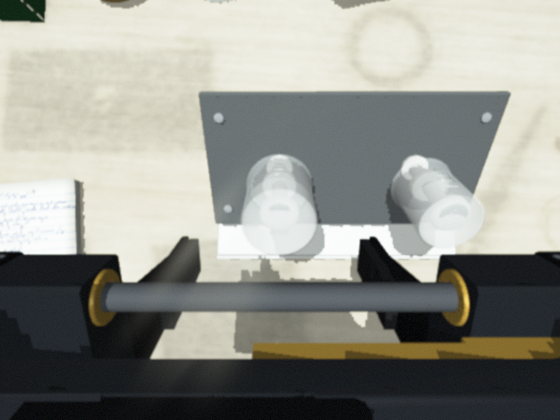

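Predicted plate corners and base centre (279,223) both match the picture. Next I'll go in to the grasp.

Emit:
move_arm:
  increments: [0,0,0,0.01,0.001,-0.003,0.087,0,0,0,0.02,0.002,-0.0065,0.087,0,0,0,0.032,0.002,-0.0065,0.087,0,0,0,0.044,0.002,-0.0065,0.087,0,0,0,0.056,0.002,-0.0065,0.087,0,0,0,0.068,0.002,-0.0065,0.087,0,0,0,0.078,0.002,-0.0065,0.087,0,0,0,0.086,0.002,-0.0065,0.087,0,0,0,0.086,0.002,-0.0065,0.087,0,0,0,0.086,0.002,-0.0065,0.087]

```text
time_s: 8.28
tcp_pos: [0.5674, 0.2472, 0.0973]
ee_rot: [[0.387, 0.064, -0.92], [0.022, -0.998, -0.06], [-0.922, 0.003, -0.388]]
wrist_force: [-0.4, -1.0, 0.2]
gripper_width: 1.0
```

Run:
```python
from h import *
s=r.sense();im=r.capture('wrist');cv2.imwrite('pics/w7.png',im[:,:,::-1])
im=r.capture('side');cv2.imwrite('pics/side7.png',cv2.resize(im[150:260,100:250,::-1],None,fx=5,fy=5,interpolation=2))
s=st();go(tcpg(gp),G15,s)
```

```text
8.3833 [0.5678 0.2486 0.0989] j [ 36.2  20.1 -44.   63.  -13.6  -2.8] v [ 0.8 -0.6  0.6 -0.2 -0.1 -0. ] plate [-0.0047  0.0576  0.0505] F [ 0.25 -0.18  0.49] 1.0010071510664438
turn [-0.08  0.06 -0.08] shift [-0.0014 -0.0024  0.0021] rows>= 0.1
```

View pics/w7.png

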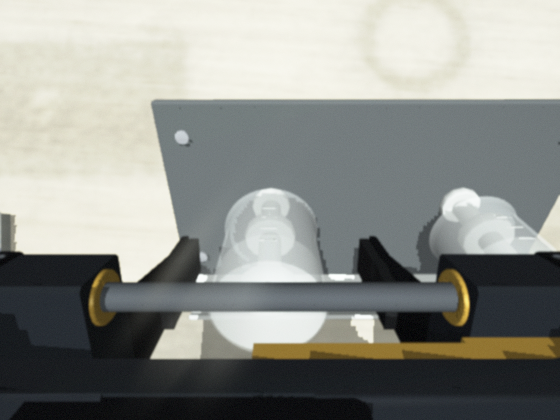

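View pics/side7.png

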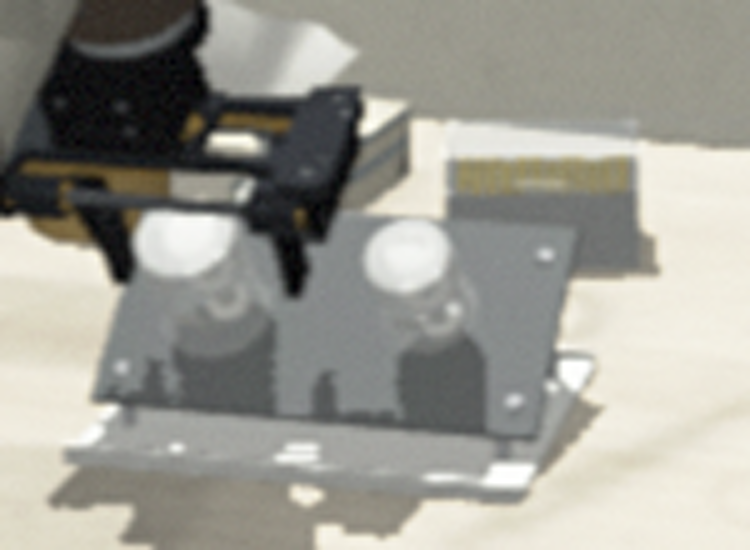

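The beaker lies about 4 mm to the −y (tool) side of the jaw centre: its base spans columns 213–328, and the jaws are centred at 279. I'll shift and close.

Emit:
move_arm:
  increments: [0,0,0,0,-0.002,0.001,0.087,0,0,0,0,-0.004,0.001,0.087,0,0,0,0,-0.004,0.001,0.075,0,0,0,0,-0.004,0.001,0.065,0,0,0,0,-0.004,0.001,0.06,0,0,0,0,-0.004,0.001,0.057,0,0,0,0,-0.004,0.001,0.055,0,0,0,0,-0.004,0.001,0.05,0,0,0,0,-0.004,0.001,0.04,0,0,0,0,-0.004,0.001,0.04,0,0,0,0,-0.004,0.001,0.04,0,0,0,0,-0.004,0.001,0.04]

```text
time_s: 9.38
tcp_pos: [0.5666, 0.2529, 0.0986]
ee_rot: [[0.389, 0.066, -0.919], [0.025, -0.998, -0.061], [-0.921, 0.001, -0.39]]
wrist_force: [0.6, -0.2, 1.0]
gripper_width: 0.634
```

Run:
```python
from h import *
im=r.capture('wrist');cv2.imwrite('pics/w8.png',im[:,:,::-1])
s=st();print(s['gripper_width']*87);go(tcpg(gp),G15,s)
```

```text
9.4333 [0.5666 0.253  0.0986] j [ 36.7  20.2 -43.9  63.1 -13.8  -3.2] v [ 0.  -0.  -0.1  0.1 -0.  -0.1] plate [-0.0057  0.062   0.0508] F [-0.94 -0.29  0.63] 0.6303050578125591
54.83654002969264
turn [-0.06  0.04 -0.07] shift [-0.0013  0.002   0.0011] rows>= 0.1
```

View pics/w8.png

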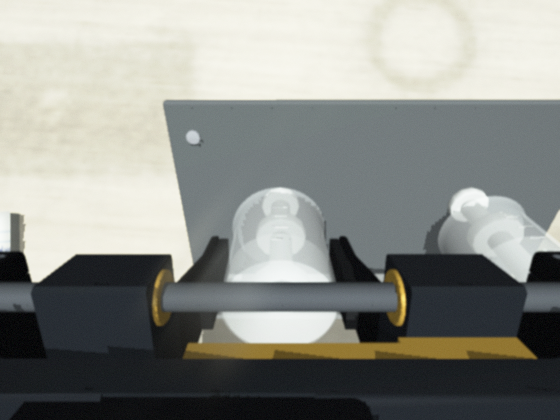

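Gripped at 54.8 mm. I'll lift along the peg, where plate z in the tool frame is (−0.966, 0, 0.259).

Emit:
move_arm:
  increments: [0,0,0,-0.001,0,0.0003,0.04,0,0,0,-0.0024,0,0.0006,0.04,0,0,0,-0.0039,0,0.001,0.04,0,0,0,-0.0058,0,0.0016,0.04,0,0,0,-0.0077,0,0.0021,0.04,0,0,0,-0.0097,0,0.0026,0.04,0,0,0,-0.0097,0,0.0026,0.04]

```text
time_s: 10.02
tcp_pos: [0.5605, 0.2527, 0.1072]
ee_rot: [[0.39, 0.065, -0.918], [0.025, -0.998, -0.06], [-0.92, 0.001, -0.391]]
wrist_force: [1.8, -2.0, 1.3]
gripper_width: 0.628
```

Run:
```python
from h import *
im=r.capture('wrist');cv2.imwrite('pics/w9.png',im[:,:,::-1])
im=r.capture('side');cv2.imwrite('pics/side9.png',cv2.resize(im[150:260,100:250,::-1],None,fx=5,fy=5,interpolation=2))
s=st();print(s['gripper_width']*87,s['moment'])
```

```text
10.1167 [0.5605 0.2527 0.107 ] j [ 38.4  19.2 -43.5  58.3 -15.2   0.1] v [-0.2  0.2 -0.1  0.3  0.3 -0.1] plate [-0.0052  0.0621  0.0613] F [ 1.54 -1.15  1.51] 0.6305474383506291
54.85762713650473 [-0.56016016  0.25495914 -0.23239391]
```

View pics/side9.png

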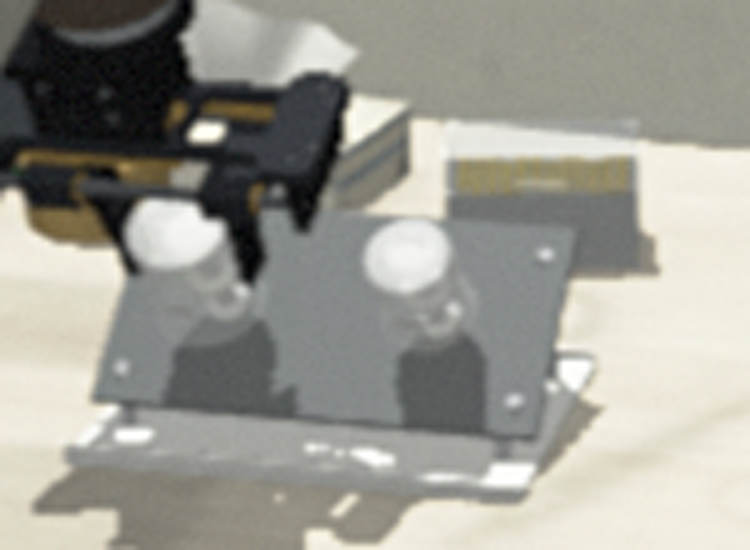

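View pics/w9.png

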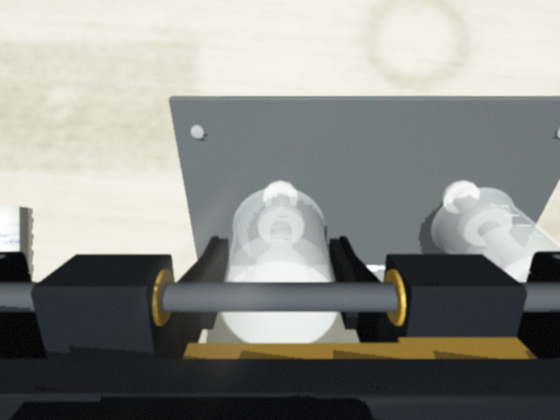

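Emit:
move_arm:
  increments: [0,0,0,0,0,0,0.04,0,0,0,0,0,0,0.04]

```text
time_s: 10.28
tcp_pos: [0.5606, 0.2527, 0.1069]
ee_rot: [[0.39, 0.066, -0.919], [0.025, -0.998, -0.061], [-0.921, 0.001, -0.391]]
wrist_force: [0.8, -0.7, 2.4]
gripper_width: 0.63
```

Run:
```python
from h import *
s=st();print(s['moment'])
# peg axis projections vs heights, in wrist image
L=np.array([[0,.06,h] for h in(0,.03,.038,.08)]+[[.014,.06,.08],[-.014,.06,.08],[0,.074,.08],[0,.046,.08]])
print(proj('wrist',L@Rp.T+op,s).round(1))
im=cv2.imread('pics/w9.png');cv2.imwrite('pics/w9c.png',cv2.resize(im[170:360,190:390],None,fx=3,fy=3,interpolation=2))
```

```text
10.2833 [0.5606 0.2527 0.1069] j [ 38.4  19.2 -43.5  58.4 -15.1   0.1] v [-0.1  0.1  0.1  0.1  0.1  0. ] plate [-0.0053  0.0621  0.0611] F [ 0.83 -0.72  2.45] 0.629712990786522
[-0.55058022  0.20463333 -0.19751999]
[[280.2 193.7]
 [280.5 219.6]
 [280.5 227.7]
 [281.1 282.1]
 [281.2 259.6]
 [281.  302.5]
 [251.  282.1]
 [311.1 282.1]]
```

View pics/w9c.png

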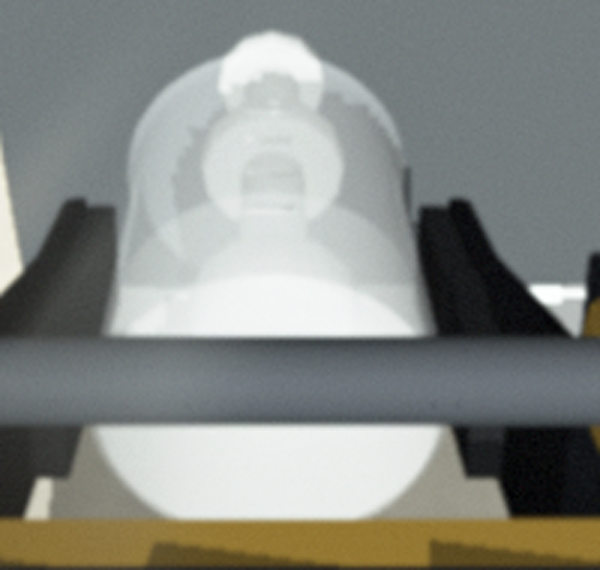

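Run:
```python
from h import *
s=r.sense()
def pix(x,h): return proj('wrist',op+Rp@[x,.061,h],s)[0]
for h,v in((.021,188.3),(.093,261)):
    f=[(x,pix(x,h)[1]) for x in np.arange(-.02,.05,.001)]
    x=min(f,key=lambda q:abs(q[1]-v));print(h,x)
```

```text
0.021 (np.float64(0.01600000000000003), np.float64(188.76185031593565))
0.093 (np.float64(0.02500000000000004), np.float64(261.3101740952969))
```

The beaker hangs about 9° more upright than the peg: its mouth is at plate x ≈ −13 mm and its base at ≈ −1 mm, with the inner wall against the collar. I'll move it 6 mm up the slope to centre it round the peg, then carry on with the lift.

Emit:
move_arm:
  increments: [0,0,0,-0.0004,0.0002,-0.0015,0.04,0,0,0,-0.0008,0.0005,-0.003,0.04,0,0,0,-0.0012,0.001,-0.0045,0.04,0,0,0,-0.0016,0.001,-0.0058,0.04,0,0,0,-0.0016,0.001,-0.0058,0.04,0,0,0,-0.0016,0.001,-0.0058,0.04]

```text
time_s: 10.78
tcp_pos: [0.5651, 0.2522, 0.11]
ee_rot: [[0.389, 0.066, -0.919], [0.025, -0.998, -0.061], [-0.921, 0.001, -0.39]]
wrist_force: [-0.1, -0.3, -0.8]
gripper_width: 0.632
```

Run:
```python
from h import *
s=r.sense();im=r.capture('wrist')[:,:,::-1];cv2.imwrite('pics/w10c.png',cv2.resize(im[170:360,190:390],None,fx=3,fy=3,interpolation=2))
s=st();print(s['moment'])
```

```text
10.8333 [0.565  0.2521 0.11  ] j [ 39.   19.4 -42.2  54.8 -16.    3.3] v [-0.1 -0.2 -0.2  0.1  0.1 -0.1] plate [0.0001 0.0612 0.0608] F [-0.31 -0.39 -1.73] 0.6291744146676926
[-0.17647281  1.05468318 -0.01902368]
```

View pics/w10c.png

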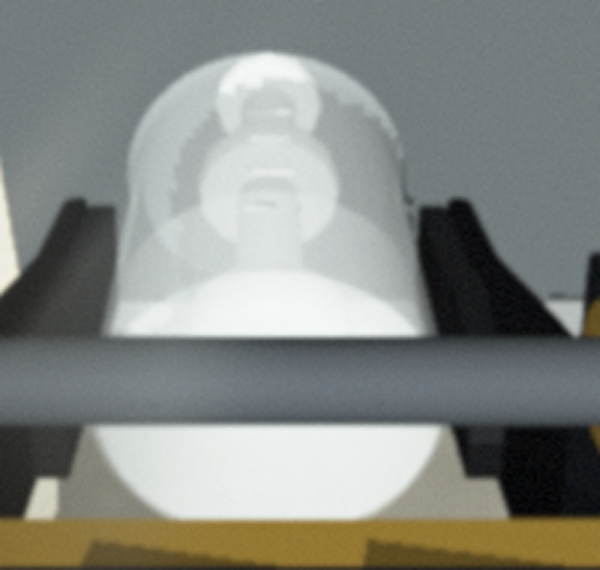

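Emit:
move_arm:
  increments: [0,0,0,-0.0029,0,0.0008,0.04,0,0,0,-0.0072,0,0.0019,0.04,0,0,0,-0.0121,0,0.0032,0.04,0,0,0,-0.0169,0,0.0045,0.04,0,0,0,-0.0217,0,0.0058,0.04,0,0,0,-0.0242,0,0.0065,0.04]

```text
time_s: 11.33
tcp_pos: [0.5495, 0.2511, 0.1306]
ee_rot: [[0.39, 0.066, -0.919], [0.026, -0.998, -0.061], [-0.921, 0.0, -0.39]]
wrist_force: [-0.9, 0.2, -1.0]
gripper_width: 0.626
```

Run:
```python
from h import *
s=r.sense();im=r.capture('wrist')[:,:,::-1];cv2.imwrite('pics/w11c.png',cv2.resize(im[170:360,190:390],None,fx=3,fy=3,interpolation=2))
s=st();print(s['moment'])
```

```text
11.3833 [0.5495 0.2513 0.1309] j [ 42.1  16.7 -41.3  46.8 -19.4   8.9] v [-0.5  0.7 -0.3  1.9  1.  -1.3] plate [0.0008 0.0615 0.0869] F [-1.01 -0.06  0.18] 0.6292711035782184
[-0.14340696  1.05623584  0.03267105]
```

View pics/w11c.png

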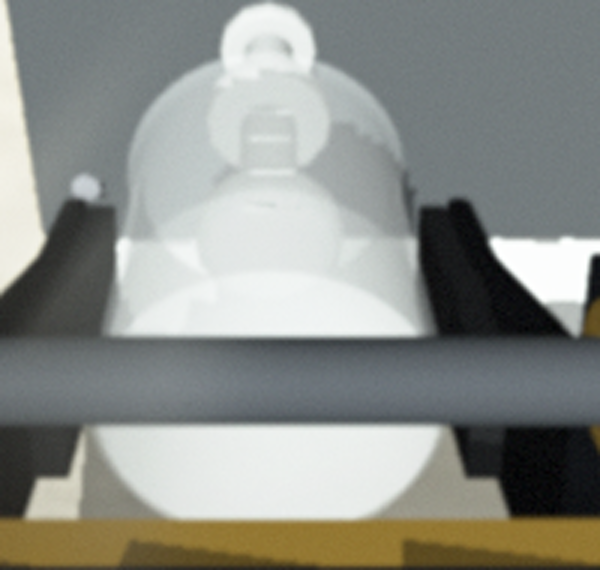

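Emit:
move_arm:
  increments: [0,0,0,-0.0048,0,0.0013,0.04,0,0,0,-0.0106,0,0.0028,0.04,0,0,0,-0.0164,0,0.0044,0.04,0,0,0,-0.0222,0,0.006,0.04,0,0,0,-0.028,0,0.0075,0.04,0,0,0,-0.0338,0,0.009,0.04,0,0,0,-0.0396,0,0.0106,0.04,0,0,0,-0.0454,0,0.0122,0.04,0,0,0,-0.0502,0,0.0135,0.04,0,0,0,-0.0531,0,0.0142,0.04,0,0,0,-0.0531,0,0.0142,0.04]

```text
time_s: 12.3
tcp_pos: [0.5159, 0.2491, 0.1742]
ee_rot: [[0.39, 0.066, -0.918], [0.026, -0.998, -0.061], [-0.92, -0.0, -0.391]]
wrist_force: [-1.2, 0.9, -0.9]
gripper_width: 0.63
```

Run:
```python
from h import *
im=r.capture('side')[:,:,::-1];cv2.imwrite('pics/side12.png',cv2.resize(im[110:260,100:250],None,fx=4,fy=4,interpolation=2))
s=st();print(s['moment'])
```

```text
12.35 [0.516  0.249  0.1737] j [ 47.1  11.1 -39.7  36.5 -26.8  15.6] v [-0.3  0.7 -0.2  0.1  0.2 -0.2] plate [0.0006 0.0614 0.1413] F [-1.21 -0.28 -1.54] 0.6336880075836036
[-0.14217127  1.07699832 -0.02210018]
```

View pics/side12.png

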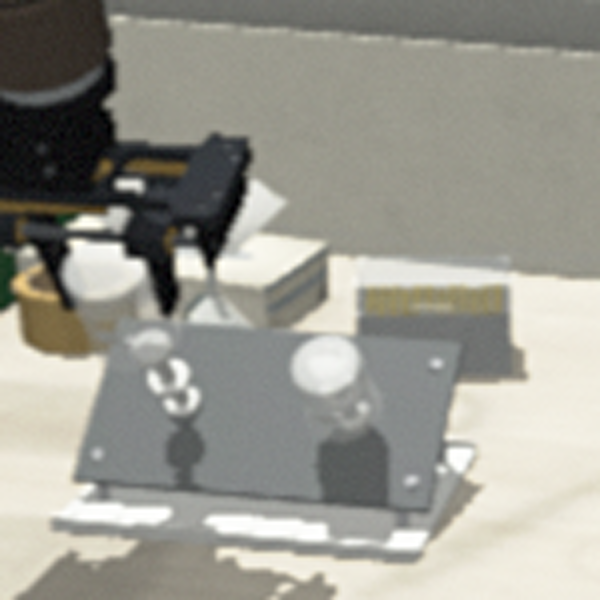

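The beaker is clear of its peg (head now visible), and the smaller one hasn't moved. I'll raise, level and traverse.

```bash
cat >> h.py <<'E'
def tool(th,yaw):
    th,yaw=np.deg2rad([th,yaw]);x=Rz(yaw)@[np.sin(th),0,-np.cos(th)];y=Rz(yaw)@[0,-1.,0];return np.c_[x,y,np.cross(x,y)]
E
python3 - <<'E'
from h import *
s=st();go([.45,.2,.29],tool(-5.5,0),s)
E
```

```text
12.35 [0.516  0.249  0.1737] j [ 47.1  11.1 -39.7  36.5 -26.8  15.6] v [-0.3  0.7 -0.2  0.1  0.2 -0.2] plate [0.0006 0.0614 0.1413] F [-1.21 -0.28 -1.54] 0.6336880075836036
turn [  3.78 -28.48   0.57] shift [-0.134   0.0446  0.0182] rows>= 4.0
```

Emit:
move_arm:
  increments: [0,0,0,-0.01,0,0.002,0.04,0,0,0,-0.026,0,0.004,0.04,0.5,-3,0,-0.042,0.005,0.006,0.04,1,-7,0,-0.058,0.012,0.008,0.04,1.5,-11,0,-0.074,0.02,0.01,0.04,2,-15,0.2,-0.09,0.028,0.012,0.04,2.5,-19,0.3,-0.106,0.034,0.014,0.04,3,-23,0.5,-0.12,0.04,0.016,0.04,3.8,-26,0.6,-0.13,0.0446,0.018,0.04,3.8,-28.5,0.6,-0.134,0.0446,0.018,0.04,3.8,-28.5,0.6,-0.134,0.0446,0.018,0.04]

```text
time_s: 13.27
tcp_pos: [0.4519, 0.2001, 0.2901]
ee_rot: [[-0.096, -0.003, -0.995], [0.0, -1.0, 0.003], [-0.995, -0.0, 0.096]]
wrist_force: [0.9, 0.3, -0.2]
gripper_width: 0.628
```

Run:
```python
from h import *
r.capture('top')
s=st();go([.48,-.17,.26],tool(-5.5,0),s)
```

```text
13.3167 [0.4512 0.1999 0.2893] j [ 40.5   9.6  -7.2  -3.6 -77.5  50.3] v [ 0.9 -0.7 -2.8  0.4  0.9 -0.4] plate [0.0183 0.0167 0.2742] F [ 0.5   0.12 -0.81] 0.6247906513106873
turn [-0.13  0.02 -0.04] shift [ 0.0267  0.3698 -0.0324] rows>= 8.9
```

Emit:
move_arm:
  increments: [0,0,0,0,0.015,0,0.04,0,0,0,0,0.045,-0.005,0.04,0,0,0,0.003,0.08,-0.01,0.04,0,0,0,0.006,0.118,-0.015,0.04,0,0,0,0.009,0.156,-0.02,0.04,0,0,0,0.012,0.194,-0.025,0.04,0,0,0,0.015,0.232,-0.03,0.04,0,0,0,0.02,0.27,-0.035,0.04,0,0,0,0.025,0.308,-0.04,0.04,0,0,0,0.03,0.338,-0.045,0.04,0,0,0,0.035,0.36,-0.05,0.04,0,0,0,0.037,0.372,-0.055,0.04]

```text
time_s: 14.32
tcp_pos: [0.4996, -0.1747, 0.2464]
ee_rot: [[-0.099, -0.003, -0.995], [-0.001, -1.0, 0.003], [-0.995, 0.002, 0.099]]
wrist_force: [0.1, 0.2, -0.7]
gripper_width: 0.633
```

Run:
```python
from h import *
im=r.capture('top')[:,:,::-1];cv2.imwrite('pics/top13.png',im)
s=r.sense();im=r.capture('wrist')[:,:,::-1];cv2.imwrite('pics/w13.png',im)
im=r.capture('side')[:,:,::-1];cv2.imwrite('pics/side13.png',cv2.resize(im[120:300,220:400],None,fx=3.3,fy=3.3,interpolation=2))
s=st()
p=[.5046,-.2128,-.1356];print(proj('wrist',np.array([[.045,.09,0],[.045,-.09,0],[-.045,-.09,0],[-.045,.09,0],[0,.04,0]])@Rz(p[2]).T+[p[0],p[1],.042],s).round(1))
```

```text
14.4667 [ 0.5005 -0.1727  0.2472] j [ -1.4  14.8  -7.9   0.2 -72.9  91.2] v [ 1.7 -1.3  0.2 -0.2 -0.4 -0.3] plate [ 0.0114 -0.3582  0.226 ] F [ 0.33  1.09 -0.65] 0.6293339382686467
[[235.8 101.2]
 [404.8 124.7]
 [383.1 201.9]
 [229.3 182.5]
 [278.  149.9]]
```

View pics/w13.png

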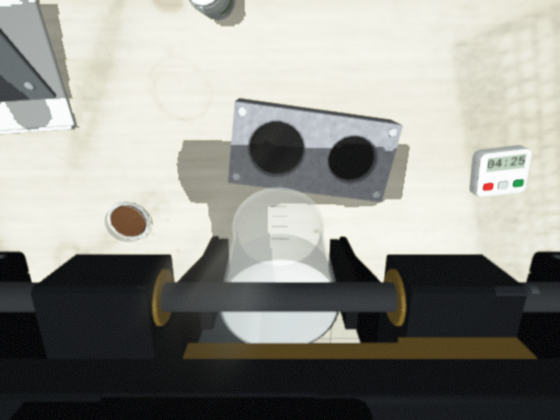

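View pics/side13.png

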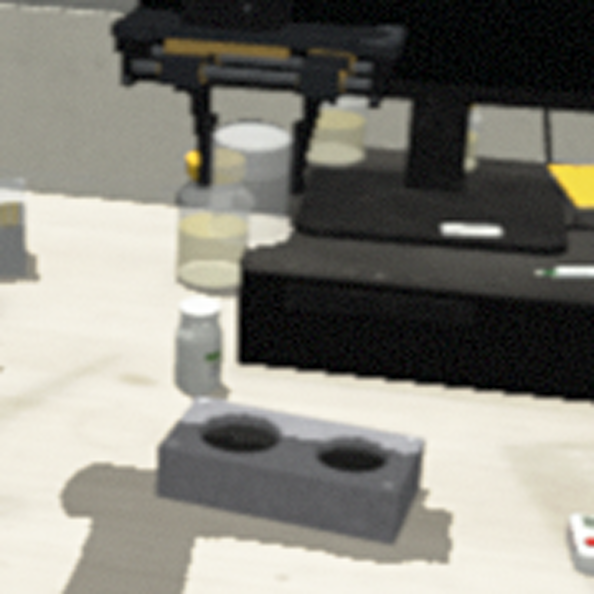

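View pics/top13.png

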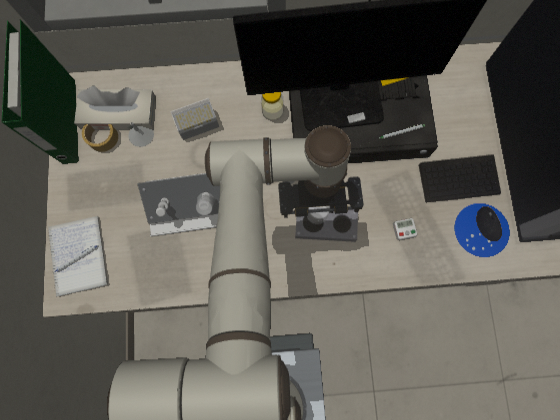

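Run:
```python
from h import *
im=cv2.imread('pics/w13.png');cv2.imwrite('pics/w13c.png',cv2.resize(im[180:355,200:360],None,fx=3.4,fy=3.4,interpolation=2))
im=cv2.imread('pics/side13.png');cv2.imwrite('pics/side13c.png',cv2.resize(im[70:270,150:350],None,fx=3,fy=3,interpolation=2))
```

```text
(no output)
```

View pics/w13c.png

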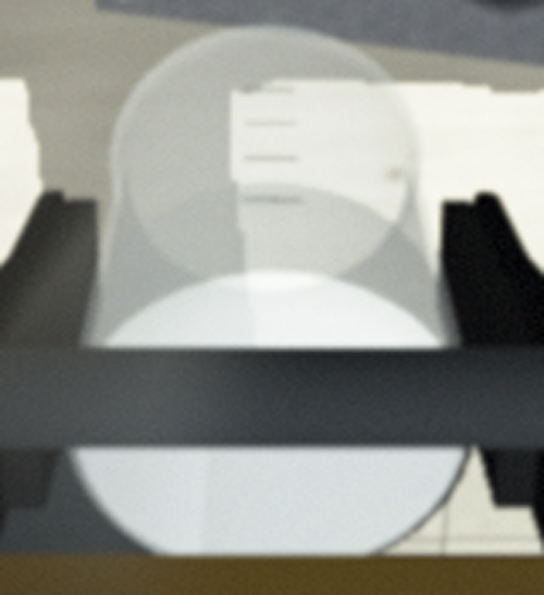

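View pics/side13c.png

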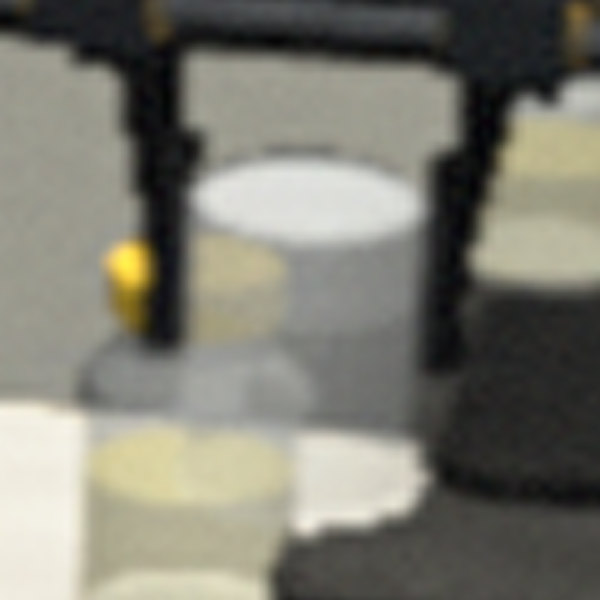

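```bash
cat > bf.py <<'E'
from h import *
c=r.calibration('wrist');T=c['tool_from_camera']
def pj(P): # tool coords
    q=(P-T[:3,3])@T[:3,:3];return np.c_[c['fx']*q[:,0]/q[:,2]+c['cx'],c['fy']*q[:,1]/q[:,2]+c['cy']]
ph=np.linspace(0,2*np.pi,721)
def circ(p,d,rad):
    # p: base centre tool xyz, tilt about y (deg), tilt about z
    Rr=Ro.from_euler('yz',p[3:5],degrees=True).as_matrix()
    return p[:3]+(Rr@np.array([np.full(ph.shape,d),rad*np.cos(ph),rad*np.sin(ph)])).T
def res(p,obs):
    o=[]
    for d,rad,pts in obs:
        q=pj(circ(p,d,rad))
        for a in pts: 
            w=q-a; i=np.argmin((w**2).sum(1)); t=q[(i+1)%720]-q[i-1]; n=np.array([-t[1],t[0]])/np.linalg.norm(t); o.append(n@w[i])
    return np.array(o)
def bfit(obs,prior=(-.031,0,0,0,0)):
    f=lambda p:np.r_[res(p,obs),0.5*(p[0]+.031)/.003]
    s=least_squares(f,prior,x_scale=[.01,.01,.01,5,5]);return s.x,s.fun
E
python3 - <<'E'
from bf import *
K=lambda L:[(200+x/3.4-.35,180+y/3.4-.35) for x,y in L]
obs=[(0,.026,K([(268,268),(100,348),(437,348),(72,450),(470,450),(160,555),(385,555)])),
(.072,.029,K([(268,25),(110,150),(420,150),(165,68),(370,68)])),(.072,.026,K([(268,290)]))]
p,e=bfit(obs);print(p.round(4),e.round(1))
s=r.sense();E=s['ee_rot']
Rr=Ro.from_euler('yz',p[3:5],degrees=True).as_matrix()
ax=E@Rr[:,0];print('axis world',ax,'mouth',s['tcp_pos']+E@(p[:3]+.072*Rr[:,0]),'tilt deg fwd,left',np.rad2deg(np.arctan2(ax[:2],-ax[2])))
E
```

```text
[-2.9600e-02  1.3000e-03  6.7000e-03  6.3076e+00 -5.2490e-01] [ 0.6 -0.4 -1.5  0.   0.8 -1.1  0.   1.5  1.3  0.6 -0.9 -0.5  0.9  0.2]
axis world [ 0.01163767  0.00798534 -0.99990039] mouth [ 0.4976558  -0.17329143  0.20529616] tilt deg fwd,left [0.66682589 0.4575622 ]
```

Fit: the beaker is within 0.7° of level, its mouth at (0.498, −0.173, 0.205). I'll move over the pocket and down to about 18 mm above the caddy, then look again.

Run:
```python
from h import *
s=st();go(s['tcp_pos']+[.0123+.0005,0.0001,-.145],tool(-6.2,0),s)
```

```text
14.4667 [ 0.5005 -0.1727  0.2472] j [ -1.4  14.8  -7.9   0.2 -72.9  91.2] v [ 1.7 -1.3  0.2 -0.2 -0.4 -0.3] plate [ 0.0114 -0.3582  0.226 ] F [ 0.33  1.09 -0.65] 0.6293339382686467
turn [-0.12 -0.56 -0.05] shift [ 0.143  -0.0003 -0.027 ] rows>= 3.5
```

Emit:
move_arm:
  increments: [0,-0.5,0,0.005,0,-0.01,0.04,0,-0.5,0,0.018,0,-0.02,0.04,0,-0.5,0,0.036,0,-0.027,0.04,0,-0.5,0,0.056,0,-0.027,0.04,0,-0.5,0,0.076,0,-0.027,0.04,0,-0.5,0,0.096,0,-0.027,0.04,0,-0.5,0,0.114,0,-0.027,0.04,0,-0.5,0,0.128,0,-0.027,0.04,0,-0.5,0,0.138,0,-0.027,0.04,0,-0.5,0,0.143,0,-0.027,0.04,0,-0.5,0,0.143,0,-0.027,0.04,0,-0.5,0,0.143,0,-0.027,0.04]

```text
time_s: 15.47
tcp_pos: [0.515, -0.172, 0.1035]
ee_rot: [[-0.104, 0.0, -0.995], [-0.001, -1.0, -0.0], [-0.995, 0.001, 0.104]]
wrist_force: [-0.5, 0.0, -0.8]
gripper_width: 0.63
```

Run:
```python
from h import *
import pickle
s=r.sense();im=r.capture('wrist')[:,:,::-1];pickle.dump(s,open('s14.pkl','wb'));cv2.imwrite('pics/w14.png',cv2.resize(im[60:360,140:420],None,fx=2,fy=2,interpolation=2))
im=r.capture('side')[:,:,::-1];cv2.imwrite('pics/side14.png',cv2.resize(im[190:290,250:370],None,fx=5,fy=5,interpolation=2))
s=st()
p=[.5046,-.2128,-.1356];q=proj('wrist',np.array([[.045,.09,0],[.045,-.09,0],[-.045,-.09,0],[-.045,.09,0],[0,.04,0]])@Rz(p[2]).T+[p[0],p[1],.042],s);print(((q-[140,60])*2).round(1))
```

```text
15.5667 [ 0.5152 -0.1723  0.104 ] j [ -1.3  24.1 -16.8   0.3 -55.   91.1] v [-0.3 -0.2 -0.1 -0.   0.   0.1] plate [-0.0651 -0.3589  0.1042] F [ 0.7  -0.81 -0.89] 0.6276131005783875
[[141.8 175.7]
 [676.6 246.7]
 [590.6 461.3]
 [128.7 409. ]
 [276.6 318.7]]
```

View pics/w14.png

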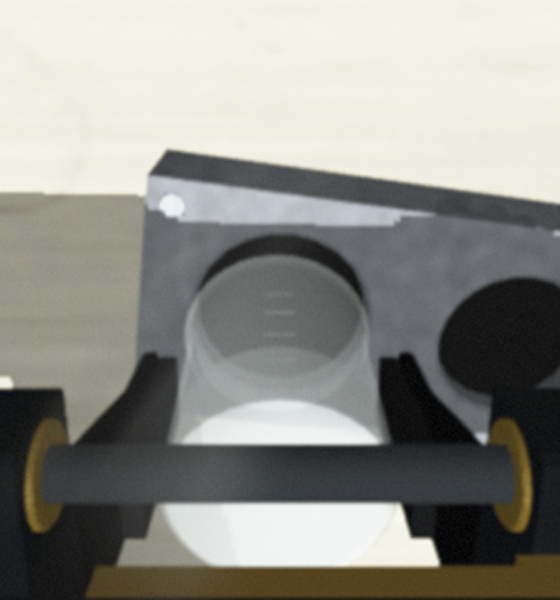

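View pics/side14.png

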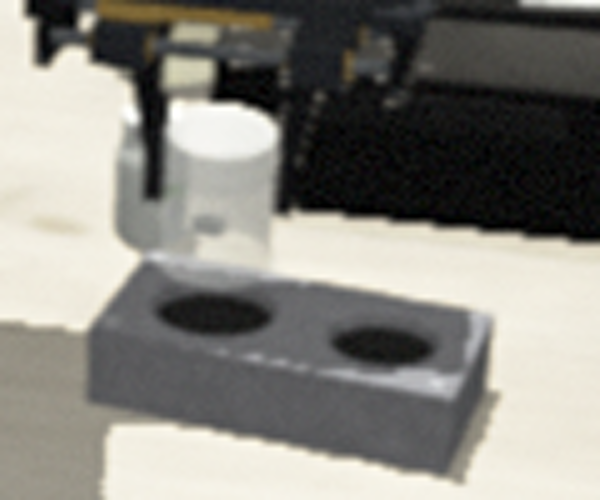

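Run:
```python
import cv2
im=cv2.imread('pics/w14.png')[::1]
cv2.imwrite('pics/w14c.png',cv2.resize(im[220:460,140:420],None,fx=2.6,fy=2.6,interpolation=2))
```

```text
(no output)
```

View pics/w14c.png

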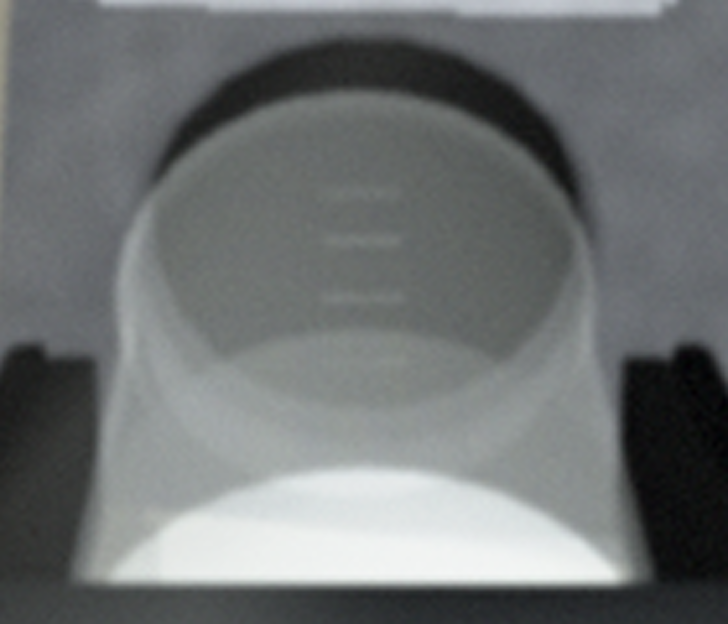

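```bash
cat > pf.py <<'E'
from bf import *
def pocket(pts,s,z=.0405,rad=.031):
    E=s['ee_rot']
    def f(p):
        C=np.c_[p[0]+rad*np.cos(ph),p[1]+rad*np.sin(ph),np.full(ph.shape,z)]
        q=proj('wrist',C,s);o=[]
        for a in pts:
            w=q-a;i=np.argmin((w**2).sum(1));t=q[(i+1)%720]-q[i-1];n=np.array([-t[1],t[0]])/np.linalg.norm(t);o.append(n@w[i])
        return np.array(o)
    u=least_squares(f,[.51,-.173],x_scale=.01);return u.x,u.fun
E
python3 - <<'E'
from pf import *
import pickle
s=pickle.load(open('s14.pkl','rb'));E=s['ee_rot']
K=lambda L:[(210+X/5.2-.3,170+Y/5.2-.3) for X,Y in L]
for L in([(360,38),(230,90),(450,62),(165,165),(577,195)],[(360,38),(230,90),(450,62),(165,165),(577,195),(220,358),(505,358),(360,408)]):
    for z in(.0405,):
        x,e=pocket(K(L),s,z);print('pocket',x,e.round(1))
obs=[(0,.026,K([(360,466),(105,583),(632,583)])),(.072,.029,K([(360,90),(118,290),(597,290),(152,195),(583,235)]))]
p,e=bfit(obs);print(p.round(4),e.round(1))
for p in(p,np.array([-.0296,.0013,.0067,6.3076,-.525])):
    Rr=Ro.from_euler('yz',p[3:5],degrees=True).as_matrix();ax=E@Rr[:,0]
    print('axis',ax.round(4),'mouth',s['tcp_pos']+E@(p[:3]+.072*Rr[:,0]),res(p,obs).round(1))
E
```

```text
pocket [ 0.50879763 -0.17404207] [-1.6  0.6  0.2  1.1  1.2]
pocket [ 0.51162479 -0.17432213] [2.4 3.6 4.1 2.5 2.8 4.6 5.7 5.6]
[-3.2800e-02  1.7000e-03  5.2000e-03  6.6229e+00 -6.6570e-01] [ 0.4 -0.3 -0.3  0.   0.4  0.5 -0.  -0.1 -0.3]
axis [ 0.011   0.0101 -0.9999] mouth [ 0.51403105 -0.173005    0.06466413] [ 0.4 -0.3 -0.3  0.   0.4  0.5 -0.  -0.1]
axis [ 0.0055  0.0077 -1.    ] mouth [ 0.51181835 -0.17274835  0.06165716] [-0.2 -0.8  1.   1.6  0.8  1.7  0.9  1.4]
```

Run:
```python
from pf import *
import pickle
s=pickle.load(open('s14.pkl','rb'))
for z in(.042,.0405,.035,.03,.025,.02,.017):
    q=proj('wrist',[[.4785,-.174,z],[.5405,-.174,z],[.5095,-.143,z],[.5095,-.205,z]],s);print(z,((q+.3-[210,170])*5.2).round(0).tolist())
```

```text
0.042 [[364.0, 456.0], [365.0, 45.0], [136.0, 261.0], [593.0, 261.0]]
0.0405 [[364.0, 450.0], [365.0, 41.0], [137.0, 256.0], [592.0, 256.0]]
0.035 [[364.0, 429.0], [365.0, 27.0], [142.0, 239.0], [587.0, 239.0]]
0.03 [[364.0, 411.0], [365.0, 16.0], [146.0, 223.0], [582.0, 223.0]]
0.025 [[364.0, 394.0], [365.0, 4.0], [150.0, 209.0], [578.0, 209.0]]
0.02 [[364.0, 377.0], [364.0, -7.0], [154.0, 194.0], [574.0, 194.0]]
0.017 [[363.0, 367.0], [364.0, -13.0], [156.0, 186.0], [572.0, 186.0]]
```

Emit:
move_arm:
  increments: [0,0,0,0.0003,0.0006,0.0015,0.04,0,0,0,0.0003,0.0012,0.003,0.04,0,0,0,0.005,0.0012,0.0025,0.04,0,0,0,0.01,0.0012,0.002,0.04,0,0,0,0.0142,0.0012,0.0015,0.04,0,0,0,0.0142,0.0012,0.0015,0.04,0,0,0,0.0142,0.0012,0.0015,0.04]

```text
time_s: 16.15
tcp_pos: [0.5109, -0.1736, 0.0885]
ee_rot: [[-0.107, -0.001, -0.994], [-0.001, -1.0, 0.001], [-0.994, 0.001, 0.107]]
wrist_force: [1.2, -0.0, -0.3]
gripper_width: 0.632
```

Run:
```python
from h import *
import pickle
s=r.sense();im=r.capture('wrist')[:,:,::-1];pickle.dump(s,open('s15.pkl','wb'));cv2.imwrite('pics/w15c.png',cv2.resize(im[170:290,210:350],None,fx=5,fy=5,interpolation=2))
im=r.capture('side')[:,:,::-1];cv2.imwrite('pics/side15.png',cv2.resize(im[190:290,250:370],None,fx=5,fy=5,interpolation=2))
s=st()
```

```text
16.25 [ 0.5114 -0.1736  0.089 ] j [ -1.4  24.9 -18.1   0.3 -53.   91.2] v [-0.  -0.2  0.2 -0.1  0.   0. ] plate [-0.0774 -0.36    0.0948] F [ 0.44 -0.59 -0.45] 0.6283218760429804
```

View pics/w15c.png

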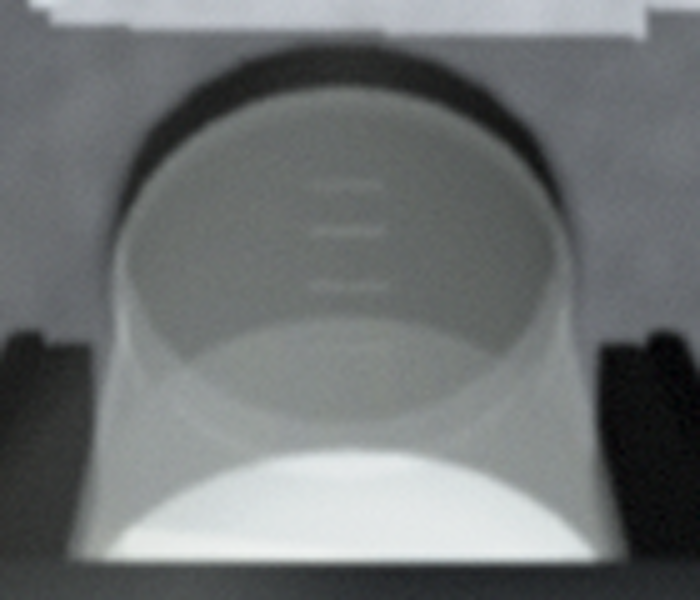

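View pics/side15.png

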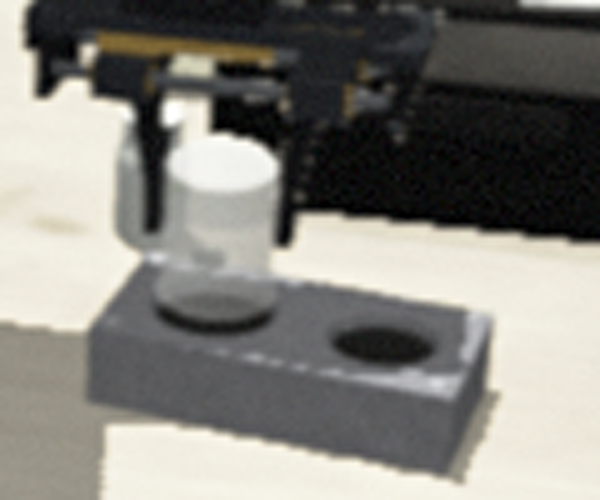

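Run:
```python
from pf import *
import pickle
s=pickle.load(open('s15.pkl','rb'));E=s['ee_rot']
K=lambda L:[(210+X/5-.4,170+Y/5-.4) for X,Y in L]
x,e=pocket(K([(340,45),(200,90),(475,85),(140,165),(545,155),(113,230),(572,225)]),s);print('pocket',x,e.round(1))
obs=[(0,.026,K([(352,450),(108,556),(600,556)])),(.072,.029,K([(342,88),(116,260),(573,255),(200,130),(485,128)]))]
p,e=bfit(obs);print(p.round(4),e.round(1))
for p in(p,np.array([-.0296,.0013,.0067,6.3076,-.525]),np.array([-.0328,.0017,.0052,6.62,-.67])):
    Rr=Ro.from_euler('yz',p[3:5],degrees=True).as_matrix();ax=E@Rr[:,0]
    print('axis',ax.round(4),'mouth',s['tcp_pos']+E@(p[:3]+.072*Rr[:,0]),res(p,obs).round(1))
```

```text
pocket [ 0.50943425 -0.1745122 ] [-0.7 -0.4  0.1  1.1  0.5  0.3  0.6]
[-3.2600e-02  1.7000e-03  5.4000e-03  6.9465e+00 -5.7620e-01] [ 0.6 -0.5 -0.5 -0.4  0.4  0.6  0.3 -0.  -0.3]
axis [ 0.0144  0.0089 -0.9999] mouth [ 0.51005484 -0.17462955  0.04952809] [ 0.6 -0.5 -0.5 -0.4  0.4  0.6  0.3 -0. ]
axis [ 0.0033  0.0081 -1.    ] mouth [ 0.50767667 -0.1743259   0.04665879] [-0.5 -1.2  0.3  1.4  0.9  2.1  1.6  1.9]
axis [ 0.0087  0.0106 -0.9999] mouth [ 0.50990198 -0.17454381  0.04968502] [ 0.1 -0.7 -0.9 -0.2  0.3  0.8  0.4  0.3]
```

Emit:
move_arm:
  increments: [0,0,0,0.002,0,-0.0002,0.04,0,0,0,0.004,0,-0.0004,0.04,0,0,0,0.006,0,-0.0006,0.04,0,0,0,0.008,0,-0.0008,0.04,0,0,0,0.0095,0,-0.001,0.04,0,0,0,0.0095,0,-0.001,0.04,0,0,0,0.0095,0,-0.001,0.04]

```text
time_s: 16.83
tcp_pos: [0.5112, -0.1736, 0.0794]
ee_rot: [[-0.106, -0.001, -0.994], [-0.001, -1.0, 0.001], [-0.994, 0.001, 0.106]]
wrist_force: [-0.3, -0.0, -0.6]
gripper_width: 0.627
```

```bash
cat > fz.py <<'E'
from h import *
import sys
n=int(sys.argv[1]) if len(sys.argv)>1 else 5
F=[];M=[];Z=[]
for i in range(n):
    s=r.sense();F.append(s['wrist_force']);M.append(s['moment']);Z.append(s['tcp_pos']);r.capture('top')
F=np.array(F);print(s['time_s'],'F',F.mean(0).round(2),'sd',F.std(0).round(2),'M',np.mean(M,0).round(3),'tcp',np.mean(Z,0).round(4))
E
python3 fz.py 5
python3 - <<'E'
from h import *
im=r.capture('wrist')[:,:,::-1];cv2.imwrite('pics/w16c.png',cv2.resize(im[170:290,210:350],None,fx=5,fy=5,interpolation=2))
E
```

```text
17.0333 F [-0.01  0.18 -0.73] sd [0.29 0.31 0.34] M [-0.089 -0.114  0.015] tcp [ 0.5113 -0.1736  0.0796]
```

View pics/w16c.png

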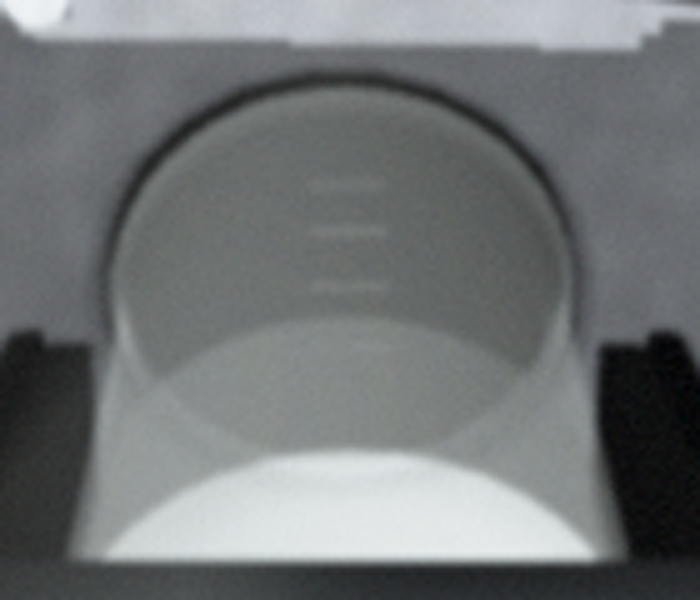

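Well centred at the rim, and the weight alone reads −0.73 N in z (75 g). Now I'll feel downwards in 1.5 mm steps.

Emit:
move_arm:
  increments: [0,0,0,0.0008,0,-0.0001,0.04,0,0,0,0.0015,0,-0.00016,0.04,0,0,0,0.0015,0,-0.00016,0.04,0,0,0,0.0015,0,-0.00016,0.04]

```text
time_s: 17.47
tcp_pos: [0.5112, -0.1736, 0.078]
ee_rot: [[-0.106, -0.001, -0.994], [-0.001, -1.0, 0.001], [-0.994, 0.001, 0.106]]
wrist_force: [-0.0, -0.0, 0.1]
gripper_width: 0.627
```

Emit:
move_arm:
  increments: [0,0,0,0.0008,0,-0.0001,0.04,0,0,0,0.0015,0,-0.00016,0.04,0,0,0,0.0015,0,-0.00016,0.04,0,0,0,0.0015,0,-0.00016,0.04]

```text
time_s: 17.8
tcp_pos: [0.5112, -0.1736, 0.0765]
ee_rot: [[-0.106, -0.001, -0.994], [-0.001, -1.0, 0.001], [-0.994, 0.001, 0.106]]
wrist_force: [0.4, 0.2, -0.5]
gripper_width: 0.627
```

Emit:
move_arm:
  increments: [0,0,0,0.0008,0,-0.0001,0.04,0,0,0,0.0015,0,-0.00016,0.04,0,0,0,0.0015,0,-0.00016,0.04,0,0,0,0.0015,0,-0.00016,0.04]

```text
time_s: 18.13
tcp_pos: [0.5112, -0.1736, 0.0749]
ee_rot: [[-0.106, -0.001, -0.994], [-0.001, -1.0, 0.001], [-0.994, 0.001, 0.106]]
wrist_force: [-1.2, -0.1, -0.1]
gripper_width: 0.628
```

```bash
python3 fz.py 3
```

```text
18.2333 F [-0.08 -0.18 -0.38] sd [0.84 0.38 0.3 ] M [-0.03  -0.136  0.011] tcp [ 0.5112 -0.1736  0.075 ]
```

Emit:
move_arm:
  increments: [0,0,0,0.0008,0,-0.0001,0.04,0,0,0,0.0015,0,-0.00016,0.04,0,0,0,0.0015,0,-0.00016,0.04,0,0,0,0.0015,0,-0.00016,0.04]

```text
time_s: 18.62
tcp_pos: [0.5112, -0.1736, 0.0734]
ee_rot: [[-0.106, -0.001, -0.994], [-0.001, -1.0, 0.001], [-0.994, 0.001, 0.106]]
wrist_force: [0.5, 0.1, -0.9]
gripper_width: 0.629
```

```bash
python3 fz.py 3
```

```text
18.7167 F [ 0.31 -0.06 -0.88] sd [0.21 0.45 0.48] M [-0.092 -0.108  0.024] tcp [ 0.5112 -0.1736  0.0734]
```

Emit:
move_arm:
  increments: [0,0,0,0.0008,0,-0.0001,0.04,0,0,0,0.0015,0,-0.00016,0.04,0,0,0,0.0015,0,-0.00016,0.04,0,0,0,0.0015,0,-0.00016,0.04]

```text
time_s: 19.1
tcp_pos: [0.5113, -0.1736, 0.072]
ee_rot: [[-0.105, -0.001, -0.994], [-0.001, -1.0, 0.001], [-0.994, 0.001, 0.105]]
wrist_force: [-0.4, 0.5, -0.0]
gripper_width: 0.629
```

```bash
python3 fz.py 3
```

```text
19.2 F [ 0.16  0.25 -0.49] sd [0.95 0.22 0.41] M [-0.062 -0.135  0.022] tcp [ 0.5113 -0.1736  0.072 ]
```

Emit:
move_arm:
  increments: [0,0,0,0.0008,0,-0.0001,0.04,0,0,0,0.0015,0,-0.00016,0.04,0,0,0,0.0015,0,-0.00016,0.04,0,0,0,0.0015,0,-0.00016,0.04]

```text
time_s: 19.58
tcp_pos: [0.5115, -0.1736, 0.0707]
ee_rot: [[-0.105, -0.001, -0.994], [-0.001, -1.0, 0.001], [-0.994, 0.001, 0.105]]
wrist_force: [0.3, -0.1, 0.8]
gripper_width: 0.626
```

```bash
python3 fz.py 3
```

```text
19.6833 F [ 0.2  -0.07  1.05] sd [0.2  0.33 0.2 ] M [-0.001 -0.121  0.003] tcp [ 0.5115 -0.1736  0.0707]
```

Contact: Fz rose to +1.05 N, so the pad carries about 1.8 N, roughly 1.2 mm down. That is about 11–12 mm below the top face, in line with the pad edge seen in the picture. I'll ease back 0.6 mm until the pad carries only the beaker's weight.

Emit:
move_arm:
  increments: [0,0,0,-0.0003,0,0,0.04,0,0,0,-0.0006,0,0.0001,0.04,0,0,0,-0.0006,0,0.0001,0.04,0,0,0,-0.0006,0,0.0001,0.04]

```text
time_s: 20.07
tcp_pos: [0.5113, -0.1736, 0.0711]
ee_rot: [[-0.105, -0.001, -0.994], [-0.001, -1.0, 0.001], [-0.994, 0.001, 0.105]]
wrist_force: [1.2, 0.7, 0.7]
gripper_width: 0.631
```

```bash
python3 fz.py 4
python3 - <<'E'
from h import *
im=r.capture('wrist')[:,:,::-1];cv2.imwrite('pics/w17c.png',cv2.resize(im[170:290,210:350],None,fx=5,fy=5,interpolation=2))
im=r.capture('side')[:,:,::-1];cv2.imwrite('pics/side17.png',cv2.resize(im[190:290,250:370],None,fx=5,fy=5,interpolation=2))
E
```

```text
20.2167 F [0.94 0.24 0.33] sd [0.18 0.42 0.38] M [-0.063 -0.248  0.003] tcp [ 0.5113 -0.1737  0.0711]
```

View pics/w17c.png

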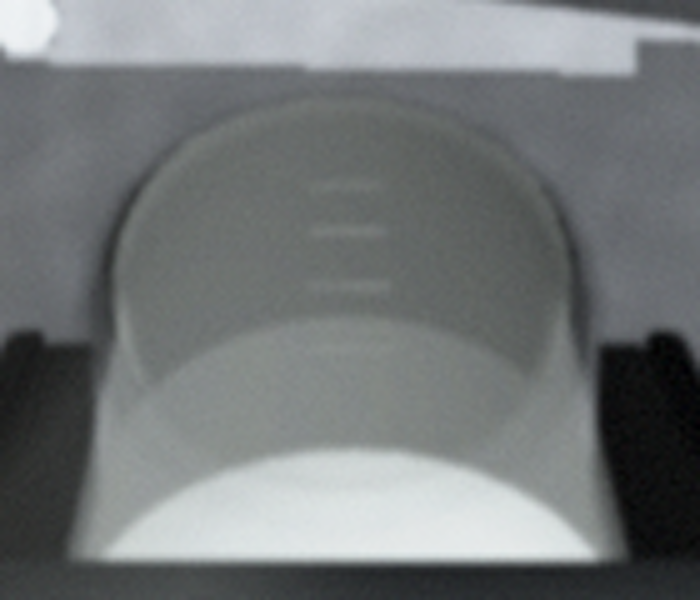

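View pics/side17.png

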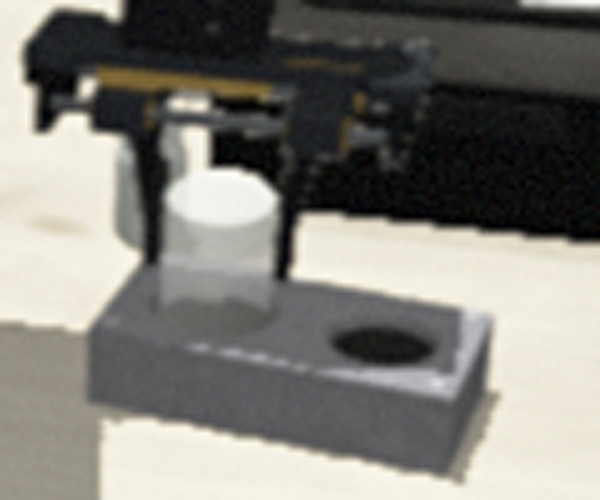

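The pad now carries about 1.1 N (0.7 mm), near enough the beaker's own weight. I'll release gently.

Emit:
move_arm:
  increments: [0,0,0,0,0,0,0.055,0,0,0,0,0,0,0.056,0,0,0,0,0,0,0.058,0,0,0,0,0,0,0.061,0,0,0,0,0,0,0.066,0,0,0,0,0,0,0.072,0,0,0,0,0,0,0.08,0,0,0,0,0,0,0.084,0,0,0,0,0,0,0.084,0,0,0,0,0,0,0.084]

```text
time_s: 21.2
tcp_pos: [0.5112, -0.1736, 0.0711]
ee_rot: [[-0.105, -0.001, -0.994], [-0.001, -1.0, 0.001], [-0.994, 0.001, 0.105]]
wrist_force: [-0.1, 0.3, -0.2]
gripper_width: 0.95
```

```bash
python3 fz.py 2
python3 - <<'E'
from h import *
im=r.capture('wrist')[:,:,::-1];cv2.imwrite('pics/w18.png',im)
im=r.capture('side')[:,:,::-1];cv2.imwrite('pics/side18.png',cv2.resize(im[190:290,250:370],None,fx=5,fy=5,interpolation=2))
E
```

```text
21.25 F [0.33 0.16 0.25] sd [0.43 0.1  0.43] M [-0.066 -0.11   0.015] tcp [ 0.5112 -0.1736  0.0711]
```

View pics/w18.png

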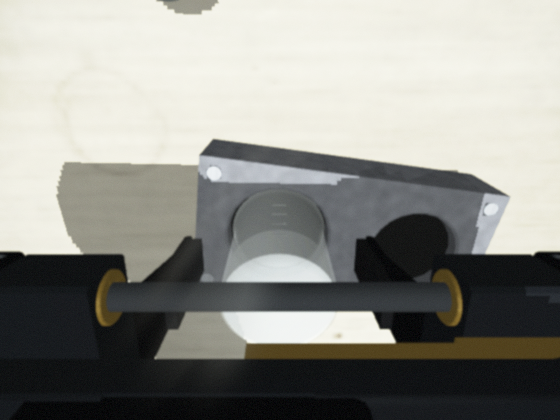

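View pics/side18.png

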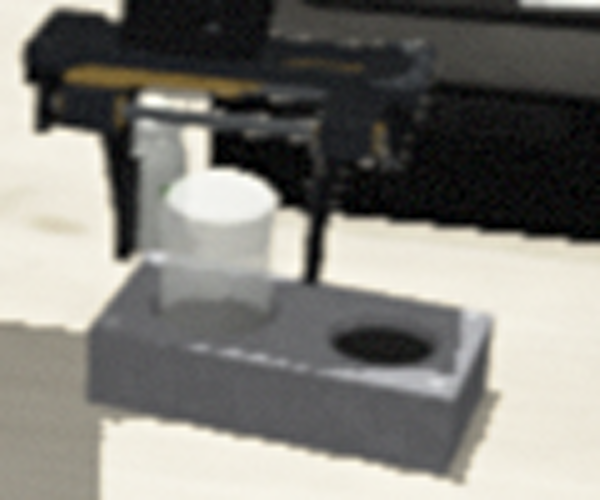

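Released with no visible movement. I'll withdraw upward along the tool.

Emit:
move_arm:
  increments: [0,0,0,-0.004,0,0,0.087,0,0,0,-0.012,0,0,0.087,0,0,0,-0.024,0,0,0.087,0,0,0,-0.04,0,0,0.087,0,0,0,-0.06,0,0,0.087,0,0,0,-0.08,0,0,0.087,0,0,0,-0.1,0,0,0.087,0,0,0,-0.12,0,0,0.087,0,0,0,-0.14,0,0,0.087,0,0,0,-0.15,0,0,0.087,0,0,0,-0.15,0,0,0.087,0,0,0,-0.15,0,0,0.087]

```text
time_s: 22.4
tcp_pos: [0.5268, -0.1733, 0.2203]
ee_rot: [[-0.105, -0.001, -0.994], [-0.0, -1.0, 0.001], [-0.994, 0.0, 0.105]]
wrist_force: [-0.0, 0.6, -0.3]
gripper_width: 0.997
```

Run:
```python
from h import *
st()
im=r.capture('wrist')[:,:,::-1];cv2.imwrite('pics/w19.png',im)
im=r.capture('side')[:,:,::-1];cv2.imwrite('pics/side19.png',im)
cv2.imwrite('pics/side19c.png',cv2.resize(im[190:290,250:370],None,fx=5,fy=5,interpolation=2))
```

```text
22.4 [ 0.5268 -0.1733  0.2203] j [ -1.4  18.6  -6.6   0.2 -70.9  91.2] v [-0.2  1.3 -2.1 -0.4  0.  -0. ] plate [ 0.0156 -0.3607  0.1887] F [-0.03  0.64 -0.28] 0.997023155802937
```

View pics/w19.png

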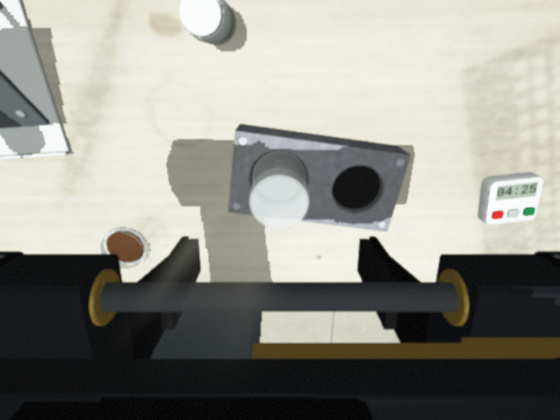

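View pics/side19.png

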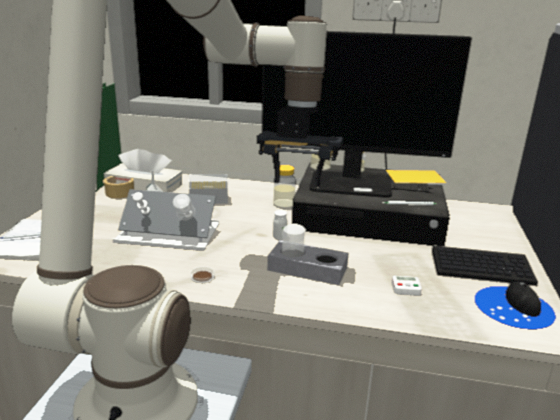

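View pics/side19c.png

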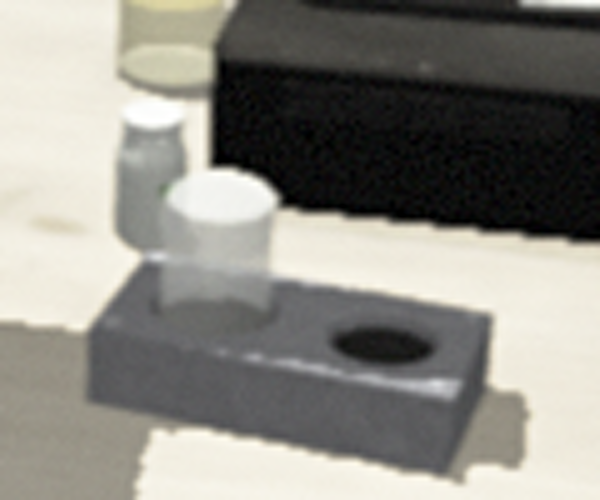

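The beaker stands upright in the wide pocket and the gripper is well clear. The smaller beaker is still on its peg, and the bottle, petri dish and timer look where they were. I'll hand in.

```bash
python3 -c "
from station import r
print(r.finish_job(), r.sense()['time_s'])"
```

```text
the job is handed in; nothing more can be done
the job is handed in; nothing more can be done
```

The larger beaker is standing mouth down in the wide pocket, resting on the sprung pad. I handed the job in at about 22.4 s of the 51 s allowed.

- **Grasp:** I gripped the beaker round its body about 20 mm from the base, with the tool about 15° nearer vertical than the peg. The tool could not line up exactly with the peg because joints 4 and 6 hit their range ends while I was lining up; both stopped within range.
- **Lift:** After the first 10 mm of lift the beaker was leaning about 9° off the peg, its inner wall against the collar, with up to about 2.5 N at the wrist. I moved it 6 mm up the slope to centre it, and the rest of the lift showed no force above the noise of about 1–2 N.
- **Placing:** I levelled it to within about 1° and lowered it in 1.5 mm steps until it touched the pad. At first touch the pad was pushed down about 1.2 mm (1.8 N). I eased back to about 0.7 mm, close to the beaker's own weight, before letting go. These figures come from the wrist force, because the pad itself gives no reading.

**Last checks:** In the pictures after release the beaker stood upright and did not move as the gripper opened and withdrew. The smaller beaker was still on its peg, and the bottle, petri dish and timer looked undisturbed.

**Not fully settled:** About 0.9 N of sideways force showed just before release, so the lip may have been lightly touching the pocket wall. The camera estimates of the pocket's x position also differed by up to 4 mm, so I used the wrist camera's view of beaker and pocket together.

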